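# Empty the offcuts into the scrap hopper

## Robot

A 6-joint arm with a two-finger parallel gripper is mounted at the origin on a cart in front of the work surface, level with it; the furniture and walls round the work are solid. World frame = base frame: x ahead of the robot, y to its left, z up, the work surface at z = 0. Lengths are in m, angles in rad, forces in N, time in s.
With the tool pointing down it reaches from about 0.375 to 0.9 m from the base axis. Payload 3.1 kg.
Tool frame: the origin (TCP) lies at the very end of the fingers, on their centre line; the grasp point (between the pads) lies 19 mm behind it; z points along the fingers, y is the line along which they close (so a half turn about z gives the same grasp; the last joint's range is limited). The gripper opens to 87 mm and grips with 3 to 60 N. Pads are 19 mm wide; open, the fingers measure 117 mm over their backs; the gripper's body (75 mm by 190 mm) begins 51 mm behind the grasp point.
Start: joints at [1.165, 0.527, 1.433, -0, 1.181, -0.178], TCP at [0.141, 0.609, 0.223] pointing down, gripper open.
Joint ranges: [-3.08, 3.08], [-0.75, 2.2], [0.22, 2.44], [-1.43, 4.57], [0, 2.65], [-2.85, 2.85]. Speed limits (rad/s): [2.79, 2.79, 3.14, 3.14, 3.14, 3.14].

## Interface

Orientations are given as a unit quaternion [x, y, z, w].
In Python, from rig import robot gives the robot as it stands. The module is installed in compiled form; this text tells all that it offers.
- The arm moves only by the tool servo_tool, never from a script. Its argument "rows" is one flat list of numbers, 5 for each row, row after row: the closure, from -1 (fully open) to 1 (shut), so that 0 is half open, then the shift along the tool's x, y, z in m, then the turn about the tool's z in degrees. A call has 1 to 5 rows; each row shifts and turns the commanded pose from where the row before left it, along the tool's axes as they then stand; what a row does not reach is not made up. A row lasts 1/12 s, in which the tool goes at most 41.7 mm and 7.16 degrees, less where a joint would pass 70% of its speed; a pose out of reach is approached as far as the arm can. A call with a gripper value outside its range is refused whole. The fingers move at their own pace and stop on an object; "newtons" is the grip in N (left out, the last holds). Time passes only in rows, so rows that do not move let the fingers close. It gives the time, the measured TCP pose, the force, the opening and the grip force at its end, in the units of the state.
- robot.get_obs(): the state, without advancing time (a new reading comes with each control period).
- robot.camera(name): name is "scene" or "side" or "wrist"; returns a dict with "pixels" (420x560x3 uint8, red, green, blue), "intrinsics" (3x3 intrinsics, pixels), "rvec" (rotation vector, rad) and "tvec" (3), from world to camera coordinates, as OpenCV has them; the wrist camera has in their place "mount" (4x4, takes a point from camera to tool coordinates, whose origin is the TCP and whose axes are the flange's). Camera axes: x right, y down, z forward; pixel columns grow to the right and rows downward; lengths in m; the calibration is good to about 2 mm. A picture is of the moment at which its call begins: read the wrist's pose just before it. There is no depth.
- robot.hand_in(): hands the job in; it is judged then, once.
Trained networks look in a picture, given as the dict that the camera call returned (one of the last four; its "shot" number tells which), for a name from the list of things; names that differ only in an ending like _2 or _b are one class to them, and where a whole thing is asked for, a point or a joint stands for the part that bears it (a point fixed in the world has none). Each returns a list of dicts, best first, with "score" (0 to 1); they miss things now and then, are a little off and sometimes report something else, mostly with a low value. They report only what shows in the picture. A call takes as long as a camera call.
- robot.spot_in(picture, query): "at" ([x, y, z] in m, in world coordinates, good to about 4 mm: the middle of the surface that is visible of it).
- robot.outline_of(picture, query): "region" (420x560 bool, what is visible of it).
- robot.place_of(picture, query): "at" ([x, y, z] in m, in world coordinates, good to about 4 mm: a listed point, or the origin of a listed thing).
The state is a dict: "time": time; "q": joint angles; "joint_velocities": joint speeds; "joint_torque": joint torques, N m; "position": TCP position; "tool_rot": TCP orientation; "ft_force": force on the tool from outside, world axes, zero at the start; "moment": the same for the moment, N m; "grip_width": finger opening in m; "grip_force": force on a finger pad.
Only numpy, scipy, OpenCV 4.12 (cv2) and the standard library are available. Lean on these libraries where they do the work, as an engineer would, in place of code of your own. Each camera call takes 0.05 s, during which the arm holds its last target. There are 200 camera calls.

## Task

Clear away the loose wooden offcuts that lie on the worktop: gather every one of them in the aluminium scrap tray (one may lie in it already), and open the scrap hopper by lifting the near end of its sliding lid over the stop lip, drawing it out of the grooves and laying it flat on the worktop. Only when both are done, tip the tray so that the offcuts slide out of its mouth into the hopper, then stand the empty tray upright on the worktop again. Leave the tool holder and the rubber pad where they stand.

Things in the scene. Friction and masses are not known exactly. Their poses are not given: they have to be found in the camera images.
- hopper: Scrap hopper, a grey open-topped box fixed on the worktop, shut by the lid at first. Origin: centre of its underside; x from its near end (stop lip) to its far end, z up. Inside 150 x 150 mm, floor 6 mm thick. Side walls 14 mm thick (y = +-75 to +-89 mm), 110 mm high: their tops are the ledges the lid lies on. Overall 190 x 200 mm, highest point z = 134 mm.
- hopper_lip (a point): Middle of the top edge of the hopper's near stop lip, a steel strip across the near end (hopper x = -86 to -81 mm) that rises 9 mm above the ledges, so z = 119 mm; a like stop at the far end. Axes as the hopper.
- hopper_groove (a point): Middle, between the two grooves: from hopper x = 20 to 81 mm a roof over each ledge reaches inward to y = +-72 mm, its underside 20 mm above the ledge. Guides outside the ledges have inner faces at y = +-85 mm. This point is at ledge height (z = 110 mm), at x = 20 mm, where the grooves begin. Axes as the hopper.
- lid_grip (a point): The lid's grip: a black upright block 16 mm thick (x), 66 mm wide (y), 34 mm high on top of the lid. The point is on its centre line, 26 mm above the lid's underside, 15 mm below the block's top, 33 mm from the lid's near (-x) edge and 123 mm from its far edge. Axes are the lid's, at the start those of the hopper.
- lid: Loose plywood lid, 156 (x) x 162 (y) x 7 mm, about 140 g; origin: centre of its underside. Shut, its near edge is behind the stop lip, its far edge under the groove roofs. To open, raise the near edge 12 to 25 mm (0.08 to 0.16 rad about its far edge), draw it along the hopper's -x; after 60 mm its far edge is out of the grooves and it lifts off.
- tray_grip (a point): The scrap tray's grip: a black upright block behind the tray's back wall, 24 mm thick (x), 50 mm wide (y), its top 95 mm above the tray's underside; the point is on its centre line 70 mm above the underside. Axes are the tray's: x points from the grip to the pouring mouth, z up as the tray stands.
- tray: Loose aluminium scrap tray, about 150 g; origin: centre of its floor's underside, 74.5 mm (x) ahead of and 70 mm below the grip. From this origin: floor 4 mm thick, x = -58 to 62 mm, then a lip rising 3 mm to the open mouth edge at x = 85 mm; back wall inner face x = -58; sides' inner faces y = +-63.5 mm, outer +-67.5, 48 mm high; back wall 35 mm high.
- scrap_0_mid (a point): A wooden offcut, a plain block 45 mm wide (x), 110 mm long (y), 22 mm high; the point is its centre. It lies on the worktop, either side of the grey control box (131 mm high), or in the tray, or is absent.
- scrap_1_mid (a point): A wooden offcut, a plain block 52 mm wide (x), 75 mm long (y), 18 mm high; the point is its centre. It lies on the worktop, either side of the grey control box (131 mm high), or in the tray, or is absent.
- scrap_2_mid (a point): A wooden offcut, a plain block 45 mm wide (x), 110 mm long (y), 22 mm high; the point is its centre. It lies on the worktop, either side of the grey control box (131 mm high), or in the tray, or is absent.
- scrap_3_mid (a point): A wooden offcut, a plain block 52 mm wide (x), 75 mm long (y), 18 mm high; the point is its centre. It lies on the worktop, either side of the grey control box (131 mm high), or in the tray, or is absent.
- scrap_4_mid (a point): A wooden offcut, a plain block 45 mm wide (x), 110 mm long (y), 22 mm high; the point is its centre. It lies on the worktop, either side of the grey control box (131 mm high), or in the tray, or is absent.
- toolholder: Bystander: a steel tool holder standing upright, 64 mm across, 110 mm high; origin under its centre. Leave it.
- pad: Bystander: a black rubber pad, 66 x 118 x 17 mm, lying flat; origin under its centre. Leave it.

How it is judged:
On the way, in this order (a step that is already met when the one before it is completed fails the run):
1. every offcut lies in the tray, and the lid lies flat on the worktop (x of scrap_0_mid in the frame of tray_grip between 0.0145 and 0.156 m and y of scrap_0_mid in the frame of tray_grip between -0.0655 and 0.0655 m and z of scrap_0_mid in the frame of tray_grip between -0.066 and 0.01 m and x of scrap_1_mid in the frame of tray_grip between 0.0145 and 0.156 m and y of scrap_1_mid in the frame of tray_grip between -0.0655 and 0.0655 m and z of scrap_1_mid in the frame of tray_grip between -0.066 and 0.01 m and x of scrap_2_mid in the frame of tray_grip between 0.0145 and 0.156 m and y of scrap_2_mid in the frame of tray_grip between -0.0655 and 0.0655 m and z of scrap_2_mid in the frame of tray_grip between -0.066 and 0.01 m and x of scrap_3_mid in the frame of tray_grip between 0.0145 and 0.156 m and y of scrap_3_mid in the frame of tray_grip between -0.0655 and 0.0655 m and z of scrap_3_mid in the frame of tray_grip between -0.066 and 0.01 m and x of scrap_4_mid in the frame of tray_grip between 0.0145 and 0.156 m and y of scrap_4_mid in the frame of tray_grip between -0.0655 and 0.0655 m and z of scrap_4_mid in the frame of tray_grip between -0.066 and 0.01 m and height (world z) of lid_grip below 0.045 m and angle between lid_grip's own z axis and vertical below 0.12 rad), for 0.3 s.
2. the tray is tipped by more than 0.6 rad over the hopper and an offcut has gone in (angle between tray_grip's own z axis and vertical above 0.6 rad and horizontal distance between tray_grip and hopper below 0.3 m and height (world z) of tray_grip above 0.11 m and ((x of scrap_0_mid in the frame of hopper between -0.077 and 0.077 m and y of scrap_0_mid in the frame of hopper between -0.077 and 0.077 m and z of scrap_0_mid in the frame of hopper between 0 and 0.12 m) or (x of scrap_1_mid in the frame of hopper between -0.077 and 0.077 m and y of scrap_1_mid in the frame of hopper between -0.077 and 0.077 m and z of scrap_1_mid in the frame of hopper between 0 and 0.12 m) or (x of scrap_2_mid in the frame of hopper between -0.077 and 0.077 m and y of scrap_2_mid in the frame of hopper between -0.077 and 0.077 m and z of scrap_2_mid in the frame of hopper between 0 and 0.12 m) or (x of scrap_3_mid in the frame of hopper between -0.077 and 0.077 m and y of scrap_3_mid in the frame of hopper between -0.077 and 0.077 m and z of scrap_3_mid in the frame of hopper between 0 and 0.12 m) or (x of scrap_4_mid in the frame of hopper between -0.077 and 0.077 m and y of scrap_4_mid in the frame of hopper between -0.077 and 0.077 m and z of scrap_4_mid in the frame of hopper between 0 and 0.12 m))).
At the end, for the whole second after the job is handed in: Every offcut's centre is inside the hopper, no more than 10 mm above its 110 mm rim; the lid lies flat on the worktop (grip point below 45 mm, tilt under 0.12 rad); the tray stands upright on the worktop (grip point below 85 mm, tilt under 0.12 rad); tray and lid are at rest (x of scrap_0_mid in the frame of hopper between -0.077 and 0.077 m and y of scrap_0_mid in the frame of hopper between -0.077 and 0.077 m and z of scrap_0_mid in the frame of hopper between 0 and 0.12 m and x of scrap_1_mid in the frame of hopper between -0.077 and 0.077 m and y of scrap_1_mid in the frame of hopper between -0.077 and 0.077 m and z of scrap_1_mid in the frame of hopper between 0 and 0.12 m and x of scrap_2_mid in the frame of hopper between -0.077 and 0.077 m and y of scrap_2_mid in the frame of hopper between -0.077 and 0.077 m and z of scrap_2_mid in the frame of hopper between 0 and 0.12 m and x of scrap_3_mid in the frame of hopper between -0.077 and 0.077 m and y of scrap_3_mid in the frame of hopper between -0.077 and 0.077 m and z of scrap_3_mid in the frame of hopper between 0 and 0.12 m and x of scrap_4_mid in the frame of hopper between -0.077 and 0.077 m and y of scrap_4_mid in the frame of hopper between -0.077 and 0.077 m and z of scrap_4_mid in the frame of hopper between 0 and 0.12 m and height (world z) of lid_grip below 0.045 m and angle between each of lid_grip, tray_grip's own z axis and vertical below 0.12 rad and height (world z) of tray_grip below 0.085 m and linear speed of each of tray, lid below 0.02 m/s); the robot touches nothing.
It fails at once if the tool holder is moved by more than 30 mm (distance of toolholder from where it was at the start of the episode above 0.03 m).
It fails at once if the rubber pad is moved by more than 30 mm (distance of pad from where it was at the start of the episode above 0.03 m).
Of scrap_0, scrap_1, scrap_2, scrap_3, scrap_4 only 3 to 5 are there at a start; the rules pass over those that are not, and their reading is None.
At some moment in a run one of scrap_0, scrap_1, scrap_2, scrap_3, scrap_4 may be knocked a few centimetres aside while the robot is not near it.
Once in a run the grip may slacken for a moment while it holds something.
It also fails if it takes over 210 s, if anything falls off the work surface, if the arm or the gripper's body presses on something with over 40 N, if the wrist force passes 120 N, or if a joint passes its speed limit or range.

## Working session

There is one attempt and no reset: what is moved stays moved. The work goes in short steps, Python scripts to look and compute and a tool call to move; the robot and the scene stay as the last step left them, time stands still between calls to the robot, and variables do not carry over. Pictures are saved under pics/ and viewed, at most 14 in all, crops included, and the job is handed in when it is done.

Besides the shell and the picture viewer there is one more tool, called after "Request:" by a JSON object that holds its "name" and its "arguments". servo_tool: Moves the arm, as the interface text tells. Its arguments: {"type":"object","properties":{"rows":{"type":"array","items":{"type":"number"}},"newtons":{"type":"number"}},"required":["rows"]}

```bash
mkdir -p pics; cat > h.py <<'E'
from rig import robot
import numpy as np, cv2
from scipy.spatial.transform import Rotation as R
names=["hopper","hopper_lip","hopper_groove","lid_grip","lid","tray_grip","tray","scrap_0_mid","scrap_1_mid","toolholder","pad"]
def save(n,c=None):
    c=c or robot.camera(n); 
    return c
def find(cam,q,fn='place_of',m=.3):
    return [(round(d['score'],2),np.round(d['at'],3).tolist()) for d in getattr(robot,fn)(cam,q) if d['score']>m]
def png(cam,f): cv2.imwrite('pics/'+f,cam['pixels'][...,::-1])
def st():
    o=robot.get_obs(); return o['time'],np.round(o['position'],4),np.round(R.from_quat(o['tool_rot']).as_matrix(),2).tolist(),o['grip_width']
E
python3 - <<'E'
from h import *
a=robot.camera('scene');b=robot.camera('side');png(a,'a.png');png(b,'b.png')
print(st())
for c in(a,b):
    for n in names: print(n,find(c,n))
    print()
c=robot.camera('wrist');print(c['mount'],c['intrinsics'])
E
```

```text
(0.1, array([0.1409, 0.6082, 0.2217]), [[-0.97, 0.23, -0.0], [0.23, 0.97, -0.0], [0.0, -0.0, -1.0]], 0.0870689263161049)
hopper [(0.87, [0.612, 0.28, 0.006])]
hopper_lip [(0.95, [0.533, 0.285, 0.114])]
hopper_groove []
lid_grip [(0.89, [0.566, 0.283, 0.133])]
lid [(0.69, [0.612, 0.28, 0.11])]
tray_grip [(0.66, [0.491, -0.023, 0.069])]
tray [(0.69, [0.501, 0.052, -0.004])]
scrap_0_mid [(0.4, [0.673, -0.253, -0.002])]
scrap_1_mid []
toolholder [(0.77, [0.669, -0.253, 0.0])]
pad [(0.98, [0.385, -0.266, -0.001])]

hopper [(0.66, [0.618, 0.279, -0.001])]
hopper_lip [(0.72, [0.533, 0.29, 0.118])]
hopper_groove [(0.75, [0.568, 0.283, 0.133])]
lid_grip [(0.59, [0.57, 0.282, 0.134])]
lid [(0.71, [0.534, 0.29, 0.115]), (0.65, [0.614, 0.278, 0.115]), (0.33, [0.503, 0.055, 0.004])]
tray_grip [(0.65, [0.491, -0.024, 0.066])]
tray [(0.87, [0.505, 0.054, 0.002])]
scrap_0_mid [(0.32, [0.536, 0.29, 0.118])]
scrap_1_mid [(0.47, [0.576, -0.417, 0.011])]
toolholder [(0.96, [0.671, -0.257, 0.0])]
pad [(0.63, [0.388, -0.27, -0.003])]

[[ 5.00138489e-04 -9.66224511e-01 -2.57701271e-01  7.08260801e-02]
 [ 9.99999768e-01  3.64041900e-04  5.75830169e-04 -6.42589036e-04]
 [-4.62567163e-04 -2.57701499e-01  9.66224469e-01 -1.61932136e-01]
 [ 0.00000000e+00  0.00000000e+00  0.00000000e+00  1.00000000e+00]] [[308.69665853   0.         280.29066034]
 [  0.         308.69665853 202.99709009]
 [  0.           0.           1.        ]]
```

View pics/a.png

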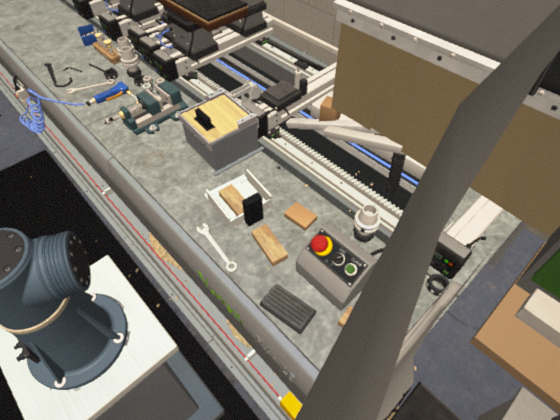

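View pics/b.png

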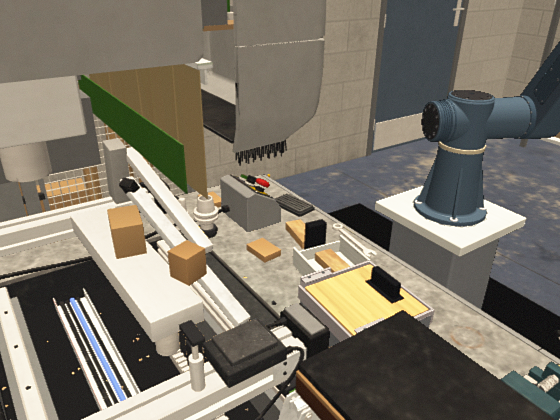

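Request:
{"name": "servo_tool", "arguments": {"rows": [-1,-0.033,-0.019,-0.02,0,-1,-0.033,-0.019,-0.02,0,-1,-0.033,-0.019,-0.015,0,-1,-0.033,-0.019,-0.015,0,-1,-0.033,-0.019,-0.015,0]}}

```text
time: 1.67
position: [0.2795, 0.4794, 0.3072]
tool_rot: [0.113, 0.994, 0.0, 0.0]
ft_force: [0.8, 0.9, 0.5]
grip_width: 0.087
grip_force: 0.0
```

Request:
{"name": "servo_tool", "arguments": {"rows": [-1,-0.033,-0.019,-0.01,0,-1,-0.033,-0.019,-0.01,0,-1,-0.033,-0.019,-0.01,-2.5,-1,-0.033,-0.019,0,-2.5,-1,-0.033,-0.019,0,-2.4]}}

```text
time: 2.08
position: [0.4225, 0.3533, 0.3375]
tool_rot: [0.048, 0.999, 0.001, 0.001]
ft_force: [0.2, 0.8, -0.1]
grip_width: 0.0871
grip_force: 0.0
```

```bash
cat >> h.py <<'E'
def wrist():
    o=robot.get_obs(); c=robot.camera('wrist')
    T=np.eye(4);T[:3,:3]=R.from_quat(o['tool_rot']).as_matrix();T[:3,3]=o['position']
    c['W']=T@c['mount']; return c
def W(c):
    if 'W' in c: return c['W']
    r=R.from_rotvec(np.ravel(c['rvec'])).as_matrix();T=np.eye(4);T[:3,:3]=r.T;T[:3,3]=-r.T@np.ravel(c['tvec']);return T
def top(c,mask,h):
    v,u=np.nonzero(mask);T=W(c);d=np.c_[u,v,np.ones(len(u))]@np.linalg.inv(c['intrinsics']).T@T[:3,:3].T
    p=T[:3,3]+d*((h-T[2,3])/d[:,2])[:,None]
    (x,y),(w,l),a=cv2.minAreaRect(p[:,:2].astype(np.float32)*1000)
    if w>l: w,l,a=l,w,a+90
    return round(x),round(y),round(w),round(l),round((a+90)%180) # long axis dir in deg
def scraps(c,m=.3,h=.02):
    for q in('scrap_0_mid','scrap_1_mid'):
        for d in robot.outline_of(c,q):
            if d['score']>m and d['region'].sum()>30: print(q,round(d['score'],2),top(c,d['region'],h),d['region'].sum())
E
python3 - <<'E'
from h import *
print(st(),np.round(robot.get_obs()['q'],2))
c=wrist();png(c,'c.png')
for n in names: print(n,find(c,n))
c=robot.camera('scene');scraps(c,.1)
c=robot.camera('side');scraps(c,.1)
E
```

```text
(2.0833, array([0.4225, 0.3533, 0.3375]), [[-1.0, 0.1, 0.0], [0.1, 1.0, 0.0], [-0.0, 0.0, -1.0]], 0.08714081091756973) [ 0.49  0.31  1.47  0.    1.36 -0.98]
hopper []
hopper_lip [(0.77, [0.534, 0.289, 0.115])]
hopper_groove []
lid_grip [(0.89, [0.571, 0.284, 0.136]), (0.7, [0.616, 0.281, 0.114]), (0.54, [0.534, 0.29, 0.117])]
lid [(0.84, [0.617, 0.284, 0.108]), (0.47, [0.532, 0.286, 0.115])]
tray_grip [(0.64, [0.492, -0.019, 0.071])]
tray []
scrap_0_mid [(0.73, [0.494, 0.059, 0.013])]
scrap_1_mid []
toolholder []
pad [(0.38, [0.494, -0.02, 0.068])]
scrap_0_mid 0.59 (457, -373, 13, 45, 6) 96
scrap_0_mid 0.19 (522, 191, 193, 203, 172) 4510
scrap_1_mid 0.63 (568, -396, 26, 99, 76) 104
```

View pics/c.png

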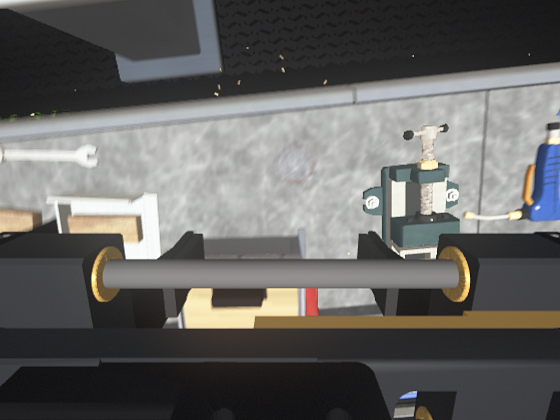

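```bash
cat >> h.py <<'E'
def px(c,u,v,h=0):
    T=W(c);d=T[:3,:3]@np.linalg.inv(c['intrinsics'])@[u,v,1];return np.round((T[:3,3]+d*(h-T[2,3])/d[2])[:2],3).tolist()
E
python3 - <<'E'
from h import *
c=wrist()
for p in [(300,165),(300,105),(100,130),(365,200),(385,240),(240,240),(150,260),(98,160),(60,200),(155,196)]: print(p,px(c,*p))
c=robot.camera('scene')
print([px(c,*p) for p in [(345,318),(300,215),(268,243),(297,265),(338,303),(370,262),(325,232),(398,180),(238,271),(280,335)]])
E
```

```text
(300, 165) [0.423, 0.386]
(300, 105) [0.33, 0.394]
(100, 130) [0.337, 0.078]
(365, 200) [0.491, 0.489]
(385, 240) [0.566, 0.522]
(240, 240) [0.542, 0.273]
(150, 260) [0.564, 0.11]
(98, 160) [0.383, 0.063]
(60, 200) [0.442, -0.016]
(155, 196) [0.45, 0.143]
[[0.461, -0.371], [0.596, -0.094], [0.47, -0.101], [0.479, -0.199], [0.477, -0.336], [0.617, -0.319], [0.604, -0.18], [0.898, -0.202], [0.361, -0.111], [0.327, -0.298]]
```

Request:
{"name": "servo_tool", "arguments": {"rows": [-1,-0.025,-0.03,0,0,-1,-0.025,-0.03,0,0,-1,-0.025,-0.03,0,0,-1,-0.025,-0.03,0,0,-1,-0.025,-0.03,0,0]}}

```text
time: 3.5
position: [0.5316, 0.1915, 0.3364]
tool_rot: [0.049, 0.999, 0.0, 0.0]
ft_force: [1.0, -0.4, 0.4]
grip_width: 0.087
grip_force: 0.0
```

Request:
{"name": "servo_tool", "arguments": {"rows": [-1,-0.015,-0.035,0,0,-1,-0.015,-0.035,0,0,-1,-0.015,-0.035,0,0,-1,-0.015,-0.035,0,0,-1,-0.015,-0.035,0,0]}}

```text
time: 3.92
position: [0.5885, 0.0095, 0.3363]
tool_rot: [0.049, 0.999, 0.0, 0.0]
ft_force: [0.9, -0.1, 0.1]
grip_width: 0.0869
grip_force: 0.0
```

```bash
python3 - <<'E'
from h import *
print(st(),np.round(robot.get_obs()['q'],2))
c=wrist();png(c,'d.png')
for n in names: print(n,find(c,n))
scraps(c,.1)
E
```

```text
(3.9167, array([0.5885, 0.0095, 0.3363]), [[-1.0, 0.1, 0.0], [0.1, 1.0, 0.0], [-0.0, 0.0, -1.0]], 0.08685153368488815) [-0.17  0.37  1.38  0.    1.4  -1.65]
hopper []
hopper_lip [(0.82, [0.532, 0.287, 0.117])]
hopper_groove []
lid_grip [(0.65, [0.57, 0.282, 0.137])]
lid [(0.68, [0.613, 0.282, 0.112])]
tray_grip [(0.59, [0.494, -0.02, 0.071])]
tray [(0.85, [0.505, 0.055, -0.002])]
scrap_0_mid []
scrap_1_mid [(0.89, [0.57, -0.42, 0.005])]
toolholder [(0.61, [0.673, -0.25, -0.002])]
pad [(0.63, [0.383, -0.263, -0.003])]
scrap_0_mid 0.92 (456, -383, 35, 68, 117) 596
scrap_1_mid 0.69 (591, -404, 18, 75, 86) 424
```

View pics/d.png

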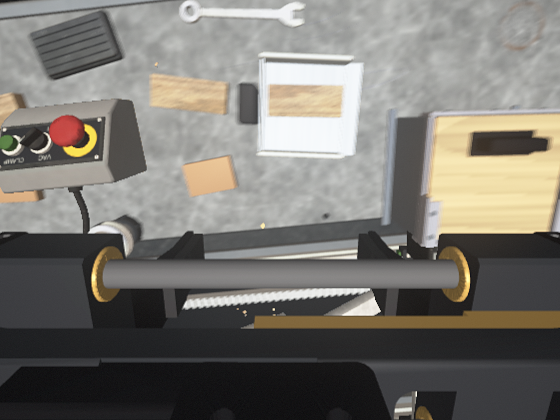

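```bash
cat >> h.py <<'E'
def wood(c,h=.02,mn=150,vmax=400):
    s=cv2.cvtColor(np.ascontiguousarray(c['pixels']),cv2.COLOR_RGB2HSV).astype(int)
    m=((s[...,0]>6)&(s[...,0]<26)&(s[...,1]>65)&(s[...,2]>70)).astype(np.uint8)
    m=cv2.morphologyEx(m,cv2.MORPH_OPEN,np.ones((3,3)))
    n,l,a,ce=cv2.connectedComponentsWithStats(m)
    for i in range(1,n):
        if a[i,4]>mn and ce[i][1]<vmax: print(np.round(ce[i]),a[i,4],top(c,l==i,h))
E
python3 - <<'E'
from h import *
c=wrist();wood(c,vmax=235)
for p in [(240,85),(258,85),(240,122),(257,124),(262,57),(352,57),(258,153),(354,155),(255,60)]: print(p,px(c,*p,.048 if p[0]>258 else .095))
E
```

```text
[189.  94.] 2273 (466, -110, 44, 111, 78)
[284.  91.] 381 (476, 33, 18, 54, 84)
[ 10. 103.] 482 (454, -379, 30, 54, 112)
[331. 107.] 310 (505, 93, 27, 34, 87)
[495. 176.] 12644 (635, 344, 190, 206, 86)
[210. 175.] 1577 (590, -99, 52, 76, 96)
[ 21. 196.] 401 (593, -403, 15, 72, 87)
(240, 85) [0.471, -0.026]
(258, 85) [0.473, -0.004]
(240, 122) [0.514, -0.032]
(257, 124) [0.519, -0.011]
(262, 57) [0.433, 0.002]
(352, 57) [0.445, 0.122]
(258, 153) [0.555, -0.014]
(354, 155) [0.576, 0.12]
(255, 60) [0.444, -0.005]
```

Request:
{"name": "servo_tool", "arguments": {"rows": [-1,0,0,0,7,-1,0,0,0,7,-1,0,0,0,7,-1,0,0,0,7,-1,0,0,0,7]}}

```text
time: 5.08
position: [0.5882, 0.0116, 0.3363]
tool_rot: [0.35, 0.937, -0.0, -0.0]
ft_force: [0.0, -0.6, 0.1]
grip_width: 0.087
grip_force: 0.0
```

Request:
{"name": "servo_tool", "arguments": {"rows": [-1,0,0,0,7,-1,0,0,0,7,-1,0,0,0,7,-1,0,0,0,7,-1,0,0,0,7]}}

```text
time: 5.5
position: [0.5882, 0.0116, 0.3363]
tool_rot: [0.616, 0.788, 0.0, -0.0]
ft_force: [-0.5, -1.1, -0.5]
grip_width: 0.0871
grip_force: 0.0
```

Request:
{"name": "servo_tool", "arguments": {"rows": [-1,0,0,0,7,-1,0,0,0,7,-1,0,0,0,7,-1,0,0,0,5.4]}}

```text
time: 5.83
position: [0.5882, 0.0116, 0.3363]
tool_rot: [0.779, 0.627, -0.0, 0.0]
ft_force: [0.0, 0.2, -0.5]
grip_width: 0.0872
grip_force: 0.0
```

Request:
{"name": "servo_tool", "arguments": {"rows": [-1,-0.0285,-0.019,0.02,0,-1,-0.0285,-0.019,0.02,0,-1,-0.0285,-0.019,0.02,0,-1,-0.0285,-0.019,0.02,0,-1,-0.0285,-0.019,0.02,0]}}

```text
time: 6.25
position: [0.4645, -0.1087, 0.2358]
tool_rot: [0.777, 0.629, 0.0, 0.001]
ft_force: [1.2, -0.9, -1.2]
grip_width: 0.0869
grip_force: 0.0
```

```bash
cat >> h.py <<'E'
def plan(x,y,z,yaw,half=True):
    """yaw: world angle (deg) wanted for tool y (mod 180). prints turn (tool deg) and shift in tool axes after the turn"""
    o=robot.get_obs();p=np.array(o['position']);m=R.from_quat(o['tool_rot']).as_matrix()
    cur=np.degrees(np.arctan2(m[1,1],m[0,1]));q6=np.degrees(o['q'][5]);opts=[]
    for k in range(-3,4):
        w=yaw+180*k-cur
        if abs(w)<=360 and abs(q6-w)<150: opts.append(w)
    w=min(opts,key=abs);b=np.radians(cur+w)
    Y=np.array([np.cos(b),np.sin(b)]);X=np.array([-Y[1],Y[0]])
    d=np.array([x,y,z])-p
    print('t',round(o['time'],1),'pos',p.round(4),'yaw',round(cur,1),'q6',round(q6),'| turn',round(-w,1),'shift',np.round([X@d[:2],Y@d[:2],-d[2]],4),'n',round(np.linalg.norm(d)/.0417,1),'w',round(o['grip_width'],3))
E
python3 - <<'E'
from h import *
plan(.466,-.110,.006,168)
c=wrist();png(c,'e.png');wood(c,vmax=235)
E
```

```text
t 6.2 pos [ 0.4645 -0.1087  0.2358] yaw -12.0 q6 -15 | turn 0.0 shift [-0.001   0.0017  0.2298] n 5.5 w 0.087
[274.  41.] 2919 (489, 44, 41, 85, 83)
[377. 152.] 2626 (586, -102, 52, 74, 95)
[281. 180.] 2900 (464, -113, 42, 108, 78)
```

View pics/e.png

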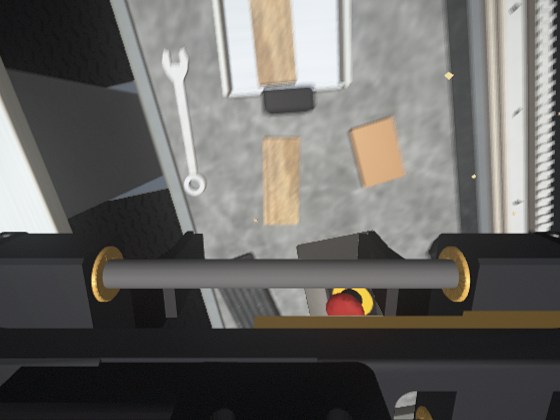

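Request:
{"name": "servo_tool", "arguments": {"rows": [-1,-0.002,0.001,0.04,0,-1,0,0,0.04,0,-1,0,0,0.04,0,-1,0,0,0.04,0,-1,0,0,0.03,0]}}

```text
time: 6.72
position: [0.4657, -0.11, 0.0441]
tool_rot: [0.778, 0.629, -0.0, -0.001]
ft_force: [-1.0, 0.3, 0.4]
grip_width: 0.087
grip_force: 0.0
```

Request:
{"name": "servo_tool", "arguments": {"rows": [-1,0,0,0.02,0,-1,0,0,0.015,0,-1,0,0,0.004,0,1,0,0,0,0,1,0,0,0,0], "newtons": 30}}

```text
time: 7.13
position: [0.4667, -0.1103, 0.0077]
tool_rot: [0.777, 0.629, 0.0, 0.0]
ft_force: [0.5, -0.6, -0.1]
grip_width: 0.0802
grip_force: 0.0
```

Request:
{"name": "servo_tool", "arguments": {"rows": [1,0,0,0,0,1,0,0,0,0,1,0,0,0,0,1,0,0,0,0,1,0,0,-0.01,0]}}

```text
time: 7.55
position: [0.4654, -0.1099, 0.017]
tool_rot: [0.777, 0.629, -0.0, -0.001]
ft_force: [-0.2, -0.6, -0.0]
grip_width: 0.0482
grip_force: 0.0
```

Request:
{"name": "servo_tool", "arguments": {"rows": [1,0,0,-0.03,0,1,0,0,-0.03,0,1,0,0,-0.03,0,1,0,0,-0.04,0,1,0,0,-0.04,0]}}

```text
time: 7.97
position: [0.465, -0.1097, 0.1894]
tool_rot: [0.777, 0.629, -0.0, -0.001]
ft_force: [1.2, -0.8, 0.3]
grip_width: 0.0154
grip_force: 0.0
```

```bash
python3 - <<'E'
from h import *
O=np.array([.505,.0545]);X=np.array([.148,.989])
for tx in(-.03,.032): print(O+X*tx); plan(*(O+X*tx),.15,81.5)
E
```

```text
[0.50056 0.02483]
t 8.0 pos [ 0.465  -0.1097  0.1894] yaw -12.1 q6 -15 | turn 86.4 shift [ 0.0153 -0.1383  0.0394] n 3.5 w 0.015
[0.509736 0.086148]
t 8.0 pos [ 0.465  -0.1097  0.1894] yaw -12.1 q6 -15 | turn 86.4 shift [ 0.0153 -0.2003  0.0394] n 4.9 w 0.015
```

Request:
{"name": "servo_tool", "arguments": {"rows": [-0.4,0,0,0.02,0,-0.4,0,0,0.02,0,-0.4,0,0,0.02,0,-0.4,0,0,0.02,0,-0.4,0,0,0.02,0]}}

```text
time: 8.38
position: [0.4662, -0.1102, 0.0878]
tool_rot: [0.777, 0.629, 0.0, 0.001]
ft_force: [-0.4, -0.8, 0.5]
grip_width: 0.0404
grip_force: 0.0
```

Request:
{"name": "servo_tool", "arguments": {"rows": [-0.4,0,0,0,0,-0.4,0,0,0,0,-0.4,0,0,0.03,0,-0.4,0,0,0.03,0,-0.4,0,0,0.023,0]}}

```text
time: 8.8
position: [0.4674, -0.1108, 0.0049]
tool_rot: [0.777, 0.629, 0.001, 0.002]
ft_force: [-0.6, 0.3, -1.1]
grip_width: 0.0602
grip_force: 0.0
```

Request:
{"name": "servo_tool", "arguments": {"rows": [1,0,0,0,0,1,0,0,0,0,1,0,0,0,0,1,0,0,0,0,1,0,0,0,0]}}

```text
time: 9.22
position: [0.4673, -0.1107, 0.0061]
tool_rot: [0.777, 0.629, 0.001, 0.002]
ft_force: [-0.3, -0.7, 4.8]
grip_width: 0.0443
grip_force: 30.0
```

Request:
{"name": "servo_tool", "arguments": {"rows": [1,0,0,0,0,1,0,0,-0.02,0,1,0,0,-0.03,0,1,0,0,-0.04,0,1,0,0,-0.04,0]}}

```text
time: 9.63
position: [0.4652, -0.1098, 0.1359]
tool_rot: [0.777, 0.629, -0.0, -0.001]
ft_force: [0.9, 0.2, -0.4]
grip_width: 0.0449
grip_force: 30.0
```

Request:
{"name": "servo_tool", "arguments": {"rows": [1,0,0,0,7,1,0,0,0,7,1,0,0,0,7,1,0,0,0,7,1,0,0,0,7]}}

```text
time: 10.05
position: [0.4661, -0.1101, 0.1353]
tool_rot: [0.932, 0.363, 0.001, 0.001]
ft_force: [-0.1, -0.2, -1.1]
grip_width: 0.0449
grip_force: 30.0
```

Request:
{"name": "servo_tool", "arguments": {"rows": [1,0,0,-0.02,7,1,0,0,0,7,1,0,0,0,7,1,0,0,0,7,1,0,0,0,7]}}

```text
time: 10.47
position: [0.466, -0.1101, 0.1552]
tool_rot: [0.998, 0.066, 0.001, 0.0]
ft_force: [-0.6, 0.5, -0.3]
grip_width: 0.0441
grip_force: 30.0
```

Request:
{"name": "servo_tool", "arguments": {"rows": [1,0,0,0,7,1,0,0,0,7,1,0,0,0,2.4,1,0.005,-0.036,0,0,1,0.006,-0.04,0,0]}}

```text
time: 10.88
position: [0.4885, -0.0379, 0.1551]
tool_rot: [0.997, -0.076, 0.001, 0.0]
ft_force: [1.2, 0.2, 0.2]
grip_width: 0.0449
grip_force: 30.0
```

Request:
{"name": "servo_tool", "arguments": {"rows": [1,0,-0.04,0,0,1,0,-0.04,0,0,1,0,0,0,0]}}

```text
time: 11.13
position: [0.4997, 0.0487, 0.1551]
tool_rot: [0.998, -0.07, 0.001, -0.001]
ft_force: [-0.2, -0.4, -1.6]
grip_width: 0.045
grip_force: 30.0
```

```bash
python3 - <<'E'
from h import *
plan(.499,.0432,.036,81.5)
c=wrist();png(c,'f.png');wood(c,vmax=235)
for n in('tray_grip','tray'): print(n,find(c,n))
E
```

```text
t 11.1 pos [0.4997 0.0487 0.1551] yaw -98.1 q6 91 | turn 0.4 shift [1.000e-04 5.500e-03 1.191e-01] n 2.9 w 0.045
[428.  73.] 5377 (590, -98, 51, 79, 96)
[ 17. 156.] 4586 (577, 283, 47, 149, 159)
[280. 209.] 8939 (486, 58, 108, 110, 82)
tray_grip [(0.58, [0.492, -0.022, 0.07]), (0.32, [0.59, -0.104, 0.009])]
tray [(0.54, [0.493, -0.018, 0.071])]
```

View pics/f.png

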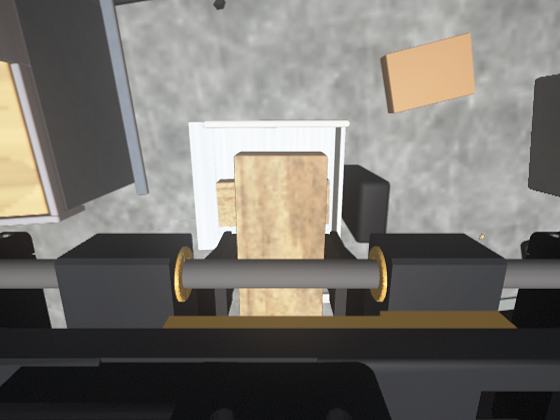

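Request:
{"name": "servo_tool", "arguments": {"rows": [1,0,0.005,0.035,0,1,0,0,0.035,0,1,0,0,0.03,0,1,0,0,0.015,0,1,0,0,0.003,0]}}

```text
time: 11.7
position: [0.4971, 0.0359, 0.0338]
tool_rot: [0.997, -0.075, -0.003, -0.0]
ft_force: [-0.7, -0.2, -0.8]
grip_width: 0.0449
grip_force: 30.0
```

Request:
{"name": "servo_tool", "arguments": {"rows": [1,0,0,0,0,-0.25,0,0,0,0,-0.25,0,0,0,0,-0.25,0,0,-0.01,0,-0.25,0,0,-0.03,0]}}

```text
time: 12.12
position: [0.4973, 0.0376, 0.0756]
tool_rot: [0.997, -0.074, -0.003, -0.0]
ft_force: [0.4, 0.3, 0.2]
grip_width: 0.0538
grip_force: 0.0
```

Request:
{"name": "servo_tool", "arguments": {"rows": [-0.25,0,0,-0.03,0,-0.25,0,0,-0.03,0,-0.25,0,0,-0.03,0,-0.25,0,0,-0.03,0,-0.25,0,0,-0.03,0]}}

```text
time: 12.53
position: [0.4989, 0.0377, 0.2299]
tool_rot: [0.997, -0.074, 0.001, 0.0]
ft_force: [0.7, -0.5, -0.7]
grip_width: 0.0546
grip_force: 0.0
```

```bash
python3 - <<'E'
from h import *
plan(.588,-.0995,.1,6)
c=wrist();wood(c,vmax=235)
c=robot.camera('scene');png(c,'g.png')
for n in ('tray','tray_grip'): print(find(c,n))
E
```

```text
t 12.5 pos [0.4989 0.0377 0.2299] yaw -98.4 q6 90 | turn -104.4 shift [-0.1458  0.0743  0.1299] n 5.0 w 0.055
[ 37. 118.] 10770 (627, 318, 118, 212, 176)
[388.  83.] 3320 (590, -99, 52, 78, 96)
[553. 143.] 301 (497, -288, 15, 35, 5)
[275. 198.] 976 (493, 50, 31, 119, 0)
[296. 169.] 1158 (507, 16, 27, 86, 179)
[231. 186.] 181 (499, 96, 13, 32, 82)
[(0.64, [0.504, 0.05, -0.0])]
[(0.59, [0.492, -0.022, 0.07]), (0.44, [0.611, 0.28, 0.003])]
```

Request:
{"name": "servo_tool", "arguments": {"rows": [-0.25,0,0.038,0,0,-0.25,0,0.038,0,0,-0.25,0,0.038,0,0,-0.25,0,0.038,0,0,-0.25,0,0.038,0,0]}}

```text
time: 13.15
position: [0.4696, -0.1511, 0.2253]
tool_rot: [0.997, -0.073, -0.001, -0.001]
ft_force: [0.8, -0.3, -0.7]
grip_width: 0.0545
grip_force: 0.0
```

Request:
{"name": "servo_tool", "arguments": {"rows": [-0.25,0,0.038,0,0,-0.25,0,0.038,0,0,-0.25,0,0.038,0,0,-0.25,0,0.038,0,0,-0.25,0,0.038,0,0]}}

```text
time: 13.57
position: [0.4417, -0.3391, 0.225]
tool_rot: [0.997, -0.074, -0.001, -0.001]
ft_force: [0.7, 0.0, 0.1]
grip_width: 0.0548
grip_force: 0.0
```

```bash
python3 - <<'E'
from h import *
c=wrist();png(c,'i.png');wood(c,vmax=235)
plan(.454,-.379,.1,22)
E
```

```text
[337.  51.] 3465 (573, -420, 52, 73, 87)
[57. 81.] 3570 (588, -109, 53, 80, 96)
[327. 143.] 811 (477, -406, 21, 72, 97)
[552. 156.] 442 (421, -660, 17, 39, 5)
t 13.6 pos [ 0.4419 -0.3478  0.2254] yaw -98.7 q6 49 | turn 59.3 shift [0.0334 0.0005 0.1254] n 3.1 w 0.054
```

View pics/i.png

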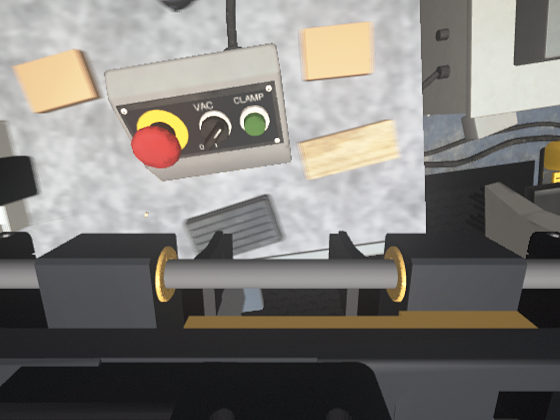

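```bash
python3 - <<'E'
from h import *
c=wrist()
P=[px(c,*p,.022) for p in [(297,151),(393,120),(399,154),(303,180)]];print(P,np.mean(P,0))
print([px(c,*p,.131) for p in [(276,43),(291,158),(163,180),(105,74)]],px(c,422,150),px(c,426,233))
scraps(c,.1)
p=np.mean(P,0);e=np.array(P[1])-P[0]+np.array(P[2])-P[3];a=np.degrees(np.arctan2(e[1],e[0]));print(a)
plan(*p,.1,a+90)
E
```

```text
[[0.474, -0.374], [0.492, -0.488], [0.452, -0.493], [0.438, -0.377]] [ 0.464 -0.433]
[[0.567, -0.365], [0.48, -0.364], [0.478, -0.255], [0.565, -0.231]] [0.449, -0.529] [0.338, -0.531]
scrap_0_mid 0.58 (467, -421, 47, 111, 96) 3721
scrap_0_mid 0.22 (574, -417, 54, 76, 87) 3686
scrap_1_mid 0.58 (574, -417, 54, 76, 88) 3667
-82.07926009835893
t 13.8 pos [ 0.4421 -0.3382  0.2249] yaw -98.6 q6 50 | turn 73.5 shift [ 0.0969 -0.0087  0.1249] n 3.8 w 0.055
```

Request:
{"name": "servo_tool", "arguments": {"rows": [-0.4,0,0,0,7,-0.4,0,0,0,7,-0.4,0,0,0,7,-0.4,0,0,0,7,-0.4,0,0,0,7]}}

```text
time: 14.18
position: [0.443, -0.3354, 0.2256]
tool_rot: [0.928, -0.372, -0.001, -0.001]
ft_force: [0.1, -0.5, -0.4]
grip_width: 0.0607
grip_force: 0.0
```

Request:
{"name": "servo_tool", "arguments": {"rows": [-0.4,0,0,0,7,-0.4,0,0,0,7,-0.4,0,0,0,7,-0.4,0,0,0,7,-0.4,0,0,0,7]}}

```text
time: 14.6
position: [0.4431, -0.3353, 0.2256]
tool_rot: [0.774, -0.634, -0.002, -0.0]
ft_force: [0.6, -0.0, -0.1]
grip_width: 0.0608
grip_force: 0.0
```

Request:
{"name": "servo_tool", "arguments": {"rows": [-0.4,0,0,0,5.4,-0.4,0.03,-0.005,0,0,-0.4,0.03,-0.005,0,0,-0.4,0.03,-0.006,0,0,-0.4,0,0,0.01,0]}}

```text
time: 15.02
position: [0.4718, -0.4307, 0.2178]
tool_rot: [0.744, -0.668, 0.004, 0.001]
ft_force: [0.6, -0.5, 0.1]
grip_width: 0.0609
grip_force: 0.0
```

Request:
{"name": "servo_tool", "arguments": {"rows": [-0.4,0,0,0.03,0,-0.4,0,0,0.03,0,-0.4,0,0,0,0,-0.4,0,0,0,0,-0.4,0,0,0,0]}}

```text
time: 15.43
position: [0.4696, -0.4252, 0.1572]
tool_rot: [0.744, -0.668, 0.0, -0.0]
ft_force: [0.1, -0.2, 1.9]
grip_width: 0.0607
grip_force: 0.0
```

```bash
python3 - <<'E'
from h import *
c=wrist();scraps(c,.2);png(c,'j.png')
plan(.467,-.425,.006,6)
E
```

```text
scrap_0_mid 0.67 (466, -422, 46, 111, 95) 4916
scrap_1_mid 0.79 (572, -421, 55, 76, 87) 4111
t 15.6 pos [ 0.4699 -0.4266  0.1585] yaw -173.8 q6 122 | turn 0.2 shift [-0.0019  0.0027  0.1525] n 3.7 w 0.061
```

Request:
{"name": "servo_tool", "arguments": {"rows": [-0.4,0,0.004,0.04,0,-0.4,0,0,0.04,0,-0.4,0,0,0.04,0,-0.4,0,0,0.02,0,-0.4,0,0,0.012,0]}}

```text
time: 16.0
position: [0.4642, -0.4256, 0.0023]
tool_rot: [0.744, -0.668, -0.001, -0.0]
ft_force: [0.7, 0.9, -0.2]
grip_width: 0.0602
grip_force: 0.0
```

Request:
{"name": "servo_tool", "arguments": {"rows": [1,0,0,0,0,1,0,0,0,0,1,0,0,0,0,1,0,0,0,0,1,0,0,0,0]}}

```text
time: 16.42
position: [0.4662, -0.4281, 0.0067]
tool_rot: [0.744, -0.668, 0.002, 0.0]
ft_force: [0.8, -0.3, 4.0]
grip_width: 0.0445
grip_force: 30.0
```

Request:
{"name": "servo_tool", "arguments": {"rows": [1,0,0,0,0,1,0,0,-0.02,0,1,0,0,-0.03,0,1,0,0,-0.04,0,1,0,0,-0.04,0]}}

```text
time: 16.83
position: [0.4641, -0.4256, 0.1351]
tool_rot: [0.744, -0.668, -0.001, -0.0]
ft_force: [1.0, -1.1, -0.5]
grip_width: 0.0447
grip_force: 30.0
```

Request:
{"name": "servo_tool", "arguments": {"rows": [1,0,0,-0.04,0,1,0,0,-0.03,-7,1,0,0,0,-7,1,0,0,0,-7,1,0,0,0,-7]}}

```text
time: 17.25
position: [0.4636, -0.4228, 0.2055]
tool_rot: [0.884, -0.468, -0.003, -0.003]
ft_force: [-7.7, 20.4, 3.5]
grip_width: 0.0445
grip_force: 30.0
```

Request:
{"name": "servo_tool", "arguments": {"rows": [1,0,0,0,-7,1,0,0,0,-7,1,0,0,0,-7,1,0,0,0,-7,1,0,0,0,-7]}}

```text
time: 17.67
position: [0.4642, -0.4211, 0.2036]
tool_rot: [0.984, -0.179, -0.002, -0.005]
ft_force: [0.5, 14.1, 0.1]
grip_width: 0.0447
grip_force: 30.0
```

```bash
python3 - <<'E'
from h import *
O=np.array([.504,.052]);X=np.array([.148,.989]);Y=np.array([-.989,.148])
p=O+X*.052+Y*.004;print(p,O+X*.0+Y*.004);plan(*p,.2,81.5)
E
```

```text
[0.50774 0.10402] [0.500044 0.052592]
t 17.7 pos [ 0.4642 -0.4211  0.2036] yaw -110.6 q6 58 | turn -12.1 shift [-0.0346 -0.5258  0.0036] n 12.6 w 0.045
```

Request:
{"name": "servo_tool", "arguments": {"rows": [1,0,-0.02,0,0,1,0,-0.03,0,0,1,0,-0.03,0,-6,1,0,-0.03,0,-6,1,0,0,0,0]}}

```text
time: 18.08
position: [0.5011, -0.3165, 0.2044]
tool_rot: [0.997, -0.074, -0.001, -0.002]
ft_force: [-0.2, 0.3, -2.0]
grip_width: 0.0448
grip_force: 30.0
```

```bash
python3 - <<'E'
from h import *
plan(.5077,.104,.2,81.5)
E
```

```text
t 18.1 pos [ 0.5011 -0.3165  0.2044] yaw -98.4 q6 55 | turn 0.1 shift [-0.0557 -0.4168  0.0044] n 10.1 w 0.045
```

Request:
{"name": "servo_tool", "arguments": {"rows": [1,-0.005,-0.038,0,0,1,-0.005,-0.038,0,0,1,-0.005,-0.038,0,0,1,-0.005,-0.038,0,0,1,-0.005,-0.038,0,0]}}

```text
time: 18.5
position: [0.5051, -0.1297, 0.2047]
tool_rot: [0.997, -0.078, 0.0, 0.0]
ft_force: [0.8, 0.2, -0.5]
grip_width: 0.0449
grip_force: 30.0
```

Request:
{"name": "servo_tool", "arguments": {"rows": [1,-0.005,-0.038,0,0,1,-0.005,-0.038,0,0,1,-0.005,-0.038,0,0,1,-0.005,-0.038,0,0,1,-0.005,-0.038,0,0]}}

```text
time: 18.92
position: [0.5098, 0.062, 0.2048]
tool_rot: [0.997, -0.078, 0.0, 0.0]
ft_force: [-0.3, -0.1, -0.5]
grip_width: 0.0449
grip_force: 30.0
```

Request:
{"name": "servo_tool", "arguments": {"rows": [1,-0.005,-0.036,0.02,0,1,0,0,0.02,0,1,0,0,0.02,0,1,0,0,0,0,1,0,0,0,0]}}

```text
time: 19.33
position: [0.51, 0.0967, 0.1439]
tool_rot: [0.997, -0.077, -0.001, 0.0]
ft_force: [-0.1, -0.2, -0.1]
grip_width: 0.0447
grip_force: 30.0
```

```bash
python3 - <<'E'
from h import *
c=wrist();png(c,'k.png');print(find(c,'tray_grip'),find(c,'tray'))
plan(.5077,.104,.036,81.5)
E
```

```text
[(0.7, [0.494, -0.019, 0.069])] []
t 19.5 pos [0.5119 0.0961 0.1456] yaw -98.9 q6 97 | turn -0.4 shift [-0.0053 -0.0071  0.1096] n 2.6 w 0.045
```

View pics/k.png

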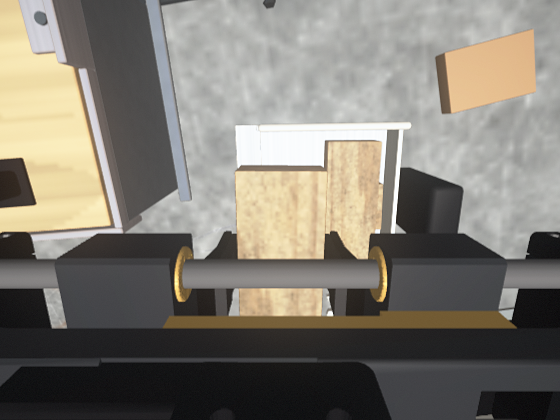

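Request:
{"name": "servo_tool", "arguments": {"rows": [1,-0.005,0.005,0.03,-0.4,1,0,0,0.03,0,1,0,0,0.025,0,1,0,0,0.01,0,1,0,0,0.004,0]}}

```text
time: 19.9
position: [0.5057, 0.0918, 0.0451]
tool_rot: [0.997, -0.074, 0.0, 0.0]
ft_force: [-0.0, -1.3, 4.7]
grip_width: 0.0448
grip_force: 30.0
```

```bash
python3 - <<'E'
from h import *
o=robot.get_obs();print(o['ft_force'],o['position'])
E
```

```text
[-0.04303513 -1.28881987  4.66644926] [0.50571421 0.09184425 0.04513349]
```

Request:
{"name": "servo_tool", "arguments": {"rows": [-0.15,0,0,0,0,-0.15,0,0,0,0,-0.15,0,0,-0.005,0,-0.15,0,0,-0.03,0,-0.15,0,0,-0.03,0]}}

```text
time: 20.32
position: [0.504, 0.0927, 0.1111]
tool_rot: [0.997, -0.074, -0.001, 0.0]
ft_force: [1.0, 0.1, 1.2]
grip_width: 0.0497
grip_force: 0.0
```

Request:
{"name": "servo_tool", "arguments": {"rows": [-0.15,0,0,-0.03,0,-0.15,0,0,-0.03,0,-0.15,0,0,-0.03,0,-0.15,0,0,-0.02,0,-0.15,0,0,0,0]}}

```text
time: 20.73
position: [0.5082, 0.0928, 0.2265]
tool_rot: [0.997, -0.073, 0.006, -0.0]
ft_force: [-0.5, -0.3, -0.2]
grip_width: 0.0503
grip_force: 0.0
```

```bash
python3 - <<'E'
from h import *
plan(.59,-.0985,.15,6)
c=robot.camera('scene');i=cv2.resize(c['pixels'][130:270,160:360,::-1],None,fx=4,fy=4);cv2.imwrite('pics/l.png',i)
E
```

```text
t 20.7 pos [0.5082 0.0928 0.2265] yaw -98.4 q6 96 | turn -104.4 shift [-0.1988  0.0614  0.0765] n 5.3 w 0.05
```

View pics/l.png

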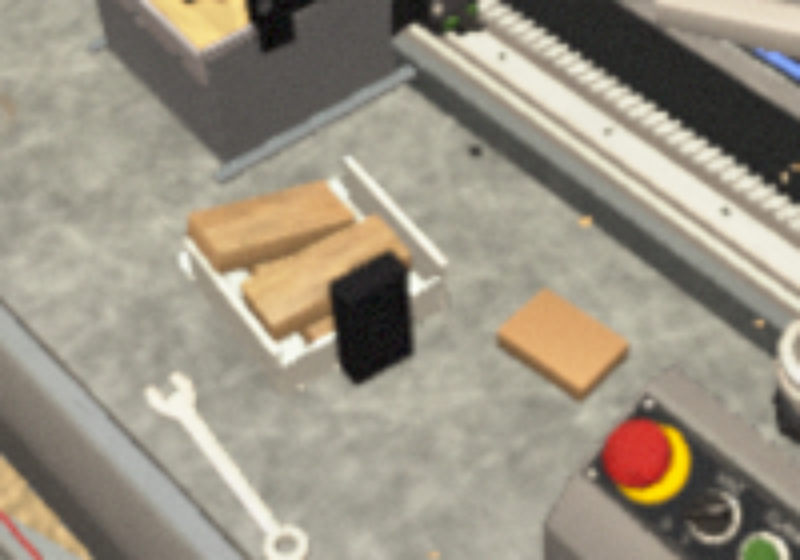

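Request:
{"name": "servo_tool", "arguments": {"rows": [-1,0,0,0,-7.2,-1,0,0,0,-7.1,-1,0.02,0.036,0,0,-1,0.02,0.036,0,0,-1,0.02,0.036,0,0]}}

```text
time: 21.2
position: [0.5752, -0.009, 0.2198]
tool_rot: [0.999, 0.052, -0.001, -0.0]
ft_force: [0.1, -0.1, -0.2]
grip_width: 0.0751
grip_force: 0.0
```

Request:
{"name": "servo_tool", "arguments": {"rows": [-1,0.001,0.036,0.02,0,-1,0,0.036,0.02,0,-1,0,0.02,0.02,0,-1,0,0,0,0,-1,0,0,0,0]}}

```text
time: 21.62
position: [0.5842, -0.1006, 0.1582]
tool_rot: [0.999, 0.049, -0.002, -0.001]
ft_force: [0.2, -0.5, 1.0]
grip_width: 0.0866
grip_force: 0.0
```

```bash
python3 - <<'E'
from h import *
c=wrist();wood(c,h=.018,vmax=235);scraps(c,h=.018)
plan(.59,-.099,.004,96)
E
```

```text
[281. 184.] 3873 (591, -101, 52, 74, 96)
[549. 217.] 670 (587, -378, 27, 35, 2)
[119. 229.] 3628 (523, 70, 56, 122, 94)
scrap_0_mid 0.66 (535, 99, 30, 67, 96) 1473
scrap_0_mid 0.5 (611, 166, 12, 178, 172) 1483
scrap_1_mid 0.69 (589, -377, 27, 36, 3) 708
scrap_1_mid 0.39 (498, 51, 156, 170, 81) 5194
t 21.8 pos [ 0.5859 -0.099   0.1609] yaw -84.1 q6 64 | turn -0.1 shift [0.0041 0.0004 0.1569] n 3.8 w 0.087
```

Request:
{"name": "servo_tool", "arguments": {"rows": [-1,0.004,0.001,0.04,0,-1,0,0,0.04,0,-1,0,0,0.03,0,-1,0,0,0.02,0,-1,0,0,0.01,0]}}

```text
time: 22.18
position: [0.5888, -0.0987, 0.0185]
tool_rot: [0.999, 0.052, -0.002, -0.001]
ft_force: [-0.6, 0.9, -0.4]
grip_width: 0.0868
grip_force: 0.0
```

Request:
{"name": "servo_tool", "arguments": {"rows": [-1,0,0,0.008,0,-1,0,0,0.008,0,1,0,0,0,0,1,0,0,0,0,1,0,0,0,0]}}

```text
time: 22.6
position: [0.591, -0.101, 0.0056]
tool_rot: [0.999, 0.051, 0.001, 0.0]
ft_force: [0.3, 0.2, -0.6]
grip_width: 0.0746
grip_force: 30.0
```

Request:
{"name": "servo_tool", "arguments": {"rows": [1,0,0,0,0,1,0,0,0,0,1,0,0,-0.03,0,1,0,0,-0.04,0,1,0,0,-0.04,0]}}

```text
time: 23.02
position: [0.5888, -0.1006, 0.1146]
tool_rot: [0.999, 0.051, -0.002, -0.001]
ft_force: [0.9, 0.1, 0.0]
grip_width: 0.0744
grip_force: 30.0
```

```bash
python3 - <<'E'
from h import *
O=np.array([.504,.052]);X=np.array([.148,.989]);Y=np.array([-.989,.148])
p=O+X*.01+Y*.029;print(p);plan(*p,.15,81.5)
E
```

```text
[0.476799 0.066182]
t 23.0 pos [ 0.5888 -0.1006  0.1146] yaw -84.2 q6 64 | turn 14.3 shift [-0.1354 -0.1484 -0.0354] n 4.9 w 0.074
```

Request:
{"name": "servo_tool", "arguments": {"rows": [1,0,0,-0.03,7.2,1,0,0,-0.03,7.1,1,-0.027,-0.03,0,0,1,-0.027,-0.03,0,0,1,-0.027,-0.03,0,0]}}

```text
time: 23.43
position: [0.5226, 0.0005, 0.1754]
tool_rot: [0.997, -0.075, 0.001, 0.0]
ft_force: [-0.4, 1.6, -0.6]
grip_width: 0.0748
grip_force: 30.0
```

Request:
{"name": "servo_tool", "arguments": {"rows": [1,-0.027,-0.03,0,0,1,-0.027,-0.028,0,0,1,0,0,0,0,1,0,0,0,0,1,0,0,0,0]}}

```text
time: 23.85
position: [0.4791, 0.0653, 0.1749]
tool_rot: [0.997, -0.073, 0.001, 0.0]
ft_force: [0.9, -0.5, -0.6]
grip_width: 0.0744
grip_force: 30.0
```

```bash
python3 - <<'E'
from h import *
plan(.4768,.0662,.06,81.5)
c=wrist();png(c,'m.png')
E
```

```text
t 23.9 pos [0.4791 0.0653 0.1749] yaw -98.4 q6 93 | turn 0.1 shift [-0.0024 -0.0005  0.1149] n 2.8 w 0.074
```

View pics/m.png

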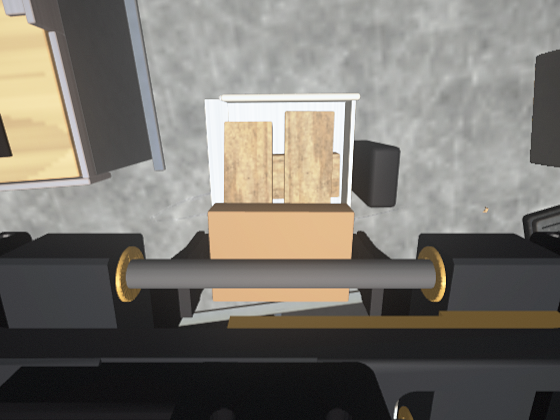

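Request:
{"name": "servo_tool", "arguments": {"rows": [1,-0.002,0,0.035,0,1,0,0,0.035,0,1,0,0,0.025,0,1,0,0,0.01,0,1,0,0,0.006,0]}}

```text
time: 24.32
position: [0.4785, 0.0637, 0.0624]
tool_rot: [0.997, -0.075, 0.001, 0.0]
ft_force: [-2.9, -5.0, 38.5]
grip_width: 0.0744
grip_force: 31.8
```

Request:
{"name": "servo_tool", "arguments": {"rows": [1,0,0,0.002,0,-0.85,0,0,0,0,-0.85,0,0,0,0,-0.85,0,0,-0.01,0,-0.85,0,0,-0.03,0]}}

```text
time: 24.73
position: [0.4751, 0.0646, 0.0993]
tool_rot: [0.997, -0.075, -0.003, -0.0]
ft_force: [0.9, 0.9, -0.5]
grip_width: 0.0806
grip_force: 0.0
```

Request:
{"name": "servo_tool", "arguments": {"rows": [-0.85,0,0,-0.03,0,-0.85,0,0,-0.04,0,-0.85,0,0,-0.04,0,-0.85,0,0,-0.03,0,-0.85,0,0,0,0]}}

```text
time: 25.15
position: [0.4814, 0.0646, 0.2483]
tool_rot: [0.997, -0.074, 0.008, 0.0]
ft_force: [1.1, 0.3, 0.1]
grip_width: 0.0807
grip_force: 0.0
```

```bash
python3 - <<'E'
from h import *
plan(.573,-.419,.2,88)
c=robot.camera('scene');i=cv2.resize(c['pixels'][130:270,160:360,::-1],None,fx=3,fy=3);cv2.imwrite('pics/n.png',i)
E
```

```text
t 25.1 pos [0.4814 0.0646 0.2483] yaw -98.5 q6 93 | turn -6.5 shift [0.1084 0.4801 0.0483] n 11.9 w 0.081
```

```bash
python3 - <<'E'
from h import *
c=robot.camera('scene')
for n in('tray','tray_grip'):print(find(c,n))
for q in('scrap_0_mid','scrap_1_mid'):print(q,find(c,q,m=.1),find(c,q,'spot_in',m=.1))
c=wrist();wood(c,h=.066,vmax=235)
for n in('tray','tray_grip'):print(find(c,n))
for q in('scrap_0_mid','scrap_1_mid'):print(q,find(c,q,m=.1),find(c,q,'spot_in',m=.1))
c=robot.camera('side')
for q in('tray','tray_grip','scrap_0_mid','scrap_1_mid'):print(q,find(c,q,m=.1),find(c,q,'spot_in',m=.1))
E
```

```text
[(0.84, [0.502, 0.053, -0.0])]
[(0.8, [0.495, -0.021, 0.07]), (0.61, [0.565, 0.282, 0.137])]
scrap_0_mid [(0.72, [0.494, 0.092, 0.042])] [(0.58, [0.521, 0.087, 0.046])]
scrap_1_mid [] []
[55. 84.] 14736 (612, 291, 138, 160, 175)
[278. 163.] 7835 (501, 62, 106, 111, 172)
[(0.73, [0.503, 0.057, -0.002])]
[(0.7, [0.491, -0.016, 0.07])]
scrap_0_mid [(0.63, [0.499, 0.093, 0.041])] [(0.89, [0.521, 0.1, 0.046]), (0.29, [0.518, 0.018, 0.016])]
scrap_1_mid [] []
tray [] [(0.68, [0.517, -0.01, 0.055]), (0.59, [0.617, 0.284, 0.113])]
tray_grip [(0.83, [0.492, -0.02, 0.068])] [(0.71, [0.519, -0.011, 0.047]), (0.32, [0.506, 0.102, 0.057])]
scrap_0_mid [] [(0.68, [0.688, 0.262, 0.115])]
scrap_1_mid [(0.62, [0.574, -0.415, 0.009])] [(0.41, [0.567, -0.4, 0.019])]
```

Request:
{"name": "servo_tool", "arguments": {"rows": [-0.6,0,0,0,-7,-0.6,0,0,0,-7,-0.6,0,0,0,-7,-0.6,0,0,0,-7,-0.6,0,0,0,-7]}}

```text
time: 26.77
position: [0.4763, 0.0657, 0.2413]
tool_rot: [0.973, 0.233, 0.0, 0.0]
ft_force: [0.8, -0.1, -0.4]
grip_width: 0.0698
grip_force: 0.0
```

Request:
{"name": "servo_tool", "arguments": {"rows": [-0.6,0,0,0,-7,-0.6,0,0,0,-7,-0.6,0,0,0,-7,-0.6,0,0,0,-7,-0.6,0,0,0,-7]}}

```text
time: 27.18
position: [0.4763, 0.0657, 0.2413]
tool_rot: [0.858, 0.514, 0.0, 0.0]
ft_force: [0.0, 0.1, 0.3]
grip_width: 0.0696
grip_force: 0.0
```

Request:
{"name": "servo_tool", "arguments": {"rows": [-0.6,0,0,0,-7,-0.6,0,0,0,-7,-0.6,0,0,0,-7,-0.6,0,0,0,-4.5,-0.6,-0.03,0.01,0,0]}}

```text
time: 27.6
position: [0.4827, 0.0387, 0.2411]
tool_rot: [0.722, 0.691, 0.0, -0.002]
ft_force: [0.9, -0.4, -0.3]
grip_width: 0.0698
grip_force: 0.0
```

Request:
{"name": "servo_tool", "arguments": {"rows": [-0.6,-0.039,0.01,0,0,-0.6,-0.039,0.01,0,0,-0.6,-0.039,0.01,0,0,-0.6,-0.039,0.01,0,0,-0.6,-0.039,0.01,0,0]}}

```text
time: 28.02
position: [0.5247, -0.164, 0.2414]
tool_rot: [0.725, 0.689, 0.0, 0.0]
ft_force: [0.7, -0.2, 1.9]
grip_width: 0.0695
grip_force: 0.0
```

Request:
{"name": "servo_tool", "arguments": {"rows": [-0.6,-0.039,0.01,0,0,-0.6,-0.039,0.01,0,0,-0.6,-0.039,0.01,0,0,-0.6,-0.039,0.01,0,0,-0.6,-0.039,0.01,0,0]}}

```text
time: 28.43
position: [0.5645, -0.3614, 0.2412]
tool_rot: [0.725, 0.688, 0.0, -0.0]
ft_force: [0.7, 1.5, 0.1]
grip_width: 0.0698
grip_force: 0.0
```

Request:
{"name": "servo_tool", "arguments": {"rows": [-0.6,-0.035,0.01,0.02,0,-0.6,0,0,0.02,0,-0.6,0,0,0.02,0,-0.6,0,0,0,0,-0.6,0,0,0,0]}}

```text
time: 28.85
position: [0.5719, -0.3942, 0.1797]
tool_rot: [0.725, 0.689, -0.0, -0.002]
ft_force: [0.3, 1.2, 0.9]
grip_width: 0.0696
grip_force: 0.0
```

```bash
python3 - <<'E'
from h import *
c=wrist();wood(c,h=.018,vmax=235);scraps(c,h=.018);png(c,'o.png')
plan(.573,-.419,.005,-3)
E
```

```text
[285. 208.] 3161 (575, -417, 51, 75, 87)
scrap_1_mid 0.81 (575, -416, 52, 77, 87) 3271
t 29.0 pos [ 0.5737 -0.3951  0.1832] yaw -2.9 q6 -41 | turn 0.1 shift [-0.0239  0.0006  0.1782] n 4.3 w 0.07
```

Request:
{"name": "servo_tool", "arguments": {"rows": [-0.6,-0.022,0.002,0.03,0,-0.6,0,0,0.04,0,-0.6,0,0,0.04,0,-0.6,0,0,0.04,0,-0.6,0,0,0.014,0]}}

```text
time: 29.42
position: [0.5715, -0.4145, 0.013]
tool_rot: [0.725, 0.689, -0.0, -0.004]
ft_force: [-1.2, 0.7, -1.5]
grip_width: 0.0694
grip_force: 0.0
```

Request:
{"name": "servo_tool", "arguments": {"rows": [-0.6,0,0,0.014,0,1,0,0,0,0,1,0,0,0,0,1,0,0,0,0,1,0,0,0,0]}}

```text
time: 29.83
position: [0.5752, -0.4184, 0.0063]
tool_rot: [0.725, 0.689, 0.0, 0.003]
ft_force: [-0.3, -0.0, 0.6]
grip_width: 0.0513
grip_force: 30.0
```

Request:
{"name": "servo_tool", "arguments": {"rows": [1,0,0,0,0,1,0,0,0,0,1,0,0,-0.03,0,1,0,0,-0.04,0,1,0,0,-0.04,0]}}

```text
time: 30.25
position: [0.5726, -0.416, 0.1135]
tool_rot: [0.725, 0.689, -0.0, -0.002]
ft_force: [0.6, -1.7, -0.1]
grip_width: 0.0518
grip_force: 30.0
```

Request:
{"name": "servo_tool", "arguments": {"rows": [1,0,0,-0.04,0,1,0,0,-0.04,0,1,0.03,0,-0.02,0,1,0.035,0,0,0,1,0.035,0,0,0]}}

```text
time: 30.67
position: [0.5794, -0.3176, 0.2167]
tool_rot: [0.726, 0.688, 0.001, 0.003]
ft_force: [-0.3, 0.9, -1.1]
grip_width: 0.0518
grip_force: 30.0
```

```bash
python3 - <<'E'
from h import *
O=np.array([.503,.054]);X=np.array([.148,.989]);Y=np.array([-.989,.148])
p=O+X*.01+Y*-.038;print(p);plan(*p,.15,-8.5)
E
```

```text
[0.542062 0.058266]
t 30.7 pos [ 0.5794 -0.3176  0.2167] yaw -3.1 q6 -35 | turn 5.4 shift [ 0.3662 -0.0925  0.0667] n 9.2 w 0.052
```

Request:
{"name": "servo_tool", "arguments": {"rows": [1,0,0,0,5.4,1,0.038,-0.01,0,0,1,0.038,-0.01,0,0,1,0.038,-0.01,0,0,1,0.038,-0.01,0,0]}}

```text
time: 31.08
position: [0.5605, -0.1593, 0.2138]
tool_rot: [0.757, 0.653, 0.0, 0.0]
ft_force: [-0.3, 1.4, -0.6]
grip_width: 0.0515
grip_force: 30.0
```

Request:
{"name": "servo_tool", "arguments": {"rows": [1,0.038,-0.01,0,0,1,0.038,-0.01,0,0,1,0.038,-0.01,0,0,1,0.038,-0.01,0,0,1,0.036,-0.01,0,0]}}

```text
time: 31.5
position: [0.5383, 0.0344, 0.214]
tool_rot: [0.757, 0.654, 0.0, 0.0]
ft_force: [1.3, -0.5, 0.2]
grip_width: 0.0517
grip_force: 30.0
```

Request:
{"name": "servo_tool", "arguments": {"rows": [1,0.02,0,0.02,0,1,0,0,0.02,0,1,0,0,0.02,0,1,0,0,0,0,1,0,0,0,0]}}

```text
time: 31.92
position: [0.5412, 0.0524, 0.1531]
tool_rot: [0.757, 0.654, -0.001, -0.001]
ft_force: [-0.7, -0.3, -0.1]
grip_width: 0.0516
grip_force: 30.0
```

```bash
python3 - <<'E'
from h import *
plan(.542,.0583,.07,-8.5)
c=wrist();png(c,'p.png')
for n in('tray','tray_grip'):print(find(c,n))
E
```

```text
t 31.9 pos [0.5412 0.0524 0.1531] yaw -8.3 q6 2 | turn 0.2 shift [ 0.006  -0.0001  0.0831] n 2.0 w 0.052
[]
[(0.88, [0.492, -0.02, 0.07])]
```

View pics/p.png

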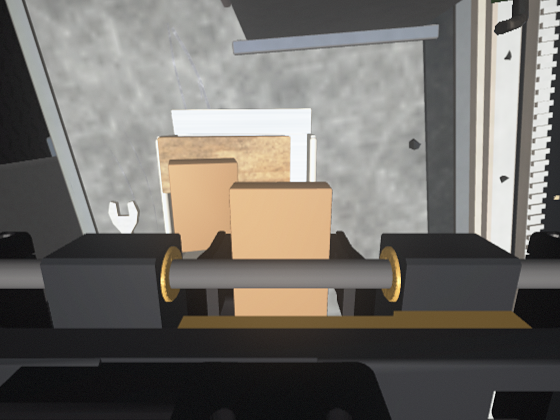

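Request:
{"name": "servo_tool", "arguments": {"rows": [1,0.006,0.004,0.03,0,1,0,0,0.03,0,1,0,0,0.02,0,1,0,0,0,0,1,0,0,0.004,0]}}

```text
time: 32.48
position: [0.5475, 0.0571, 0.0701]
tool_rot: [0.757, 0.653, 0.0, 0.0]
ft_force: [0.3, -0.1, -0.2]
grip_width: 0.0517
grip_force: 30.0
```

Request:
{"name": "servo_tool", "arguments": {"rows": [1,0,0,0.004,0,1,0,0,0,0]}}

```text
time: 32.65
position: [0.5478, 0.0573, 0.0663]
tool_rot: [0.757, 0.654, 0.001, 0.001]
ft_force: [-0.7, 1.1, -0.3]
grip_width: 0.0517
grip_force: 30.0
```

Request:
{"name": "servo_tool", "arguments": {"rows": [1,0,0,0.004,0,1,0,0,0.002,0,1,0,0,0,0]}}

```text
time: 32.9
position: [0.5469, 0.0575, 0.0595]
tool_rot: [0.757, 0.654, 0.0, 0.0]
ft_force: [0.2, -1.0, 0.3]
grip_width: 0.0516
grip_force: 30.0
```

Request:
{"name": "servo_tool", "arguments": {"rows": [0.05,0,0,0,0,-0.3,0,0,0,0,-0.3,0,0,-0.01,0,-0.3,0,0,-0.03,0,-0.3,0,0,-0.03,0]}}

```text
time: 33.32
position: [0.5457, 0.0576, 0.1296]
tool_rot: [0.757, 0.654, -0.001, -0.001]
ft_force: [1.1, 0.4, -0.7]
grip_width: 0.0564
grip_force: 0.0
```

Request:
{"name": "servo_tool", "arguments": {"rows": [-0.3,-0.02,0,-0.03,0,-0.3,-0.02,0,-0.03,0,-0.3,-0.02,0,-0.03,0,-0.3,-0.02,0,-0.02,0,-0.3,0,0,0,0]}}

```text
time: 33.73
position: [0.5381, -0.0252, 0.2451]
tool_rot: [0.758, 0.653, 0.003, 0.005]
ft_force: [0.5, -0.6, 0.0]
grip_width: 0.0568
grip_force: 0.0
```

```bash
python3 - <<'E'
from h import *
c=wrist();
a=cv2.resize(c['pixels'][0:240,100:460],None,fx=1.5,fy=1.5);s=robot.camera('scene')
b=cv2.resize(s['pixels'][140:260,180:340],(0,0),fx=3,fy=3)
o=np.zeros((360,540+480-220,3),np.uint8);o[:360,:540]=a;o=np.zeros((600,800,3),np.uint8);o[:240,:360]=c['pixels'][:240,100:460];o[240:600,:480]=b
cv2.imwrite('pics/q.png',o[...,::-1])
for c_ in(c,s):
  for q in('tray','tray_grip','lid_grip','hopper_lip','lid'):print(q,find(c_,q))
plan(.569,.283,.25,84)
E
```

```text
tray []
tray_grip [(0.92, [0.494, -0.02, 0.07])]
lid_grip []
hopper_lip []
lid []
tray [(0.79, [0.502, 0.052, 0.001])]
tray_grip [(0.62, [0.495, -0.025, 0.069])]
lid_grip [(0.77, [0.567, 0.281, 0.134])]
hopper_lip [(0.8, [0.535, 0.283, 0.117])]
lid [(0.79, [0.614, 0.277, 0.111])]
t 34.3 pos [ 0.535  -0.0212  0.2388] yaw -8.3 q6 -6 | turn 87.7 shift [ 0.002  -0.3061 -0.0112] n 7.3 w 0.057
```

View pics/q.png

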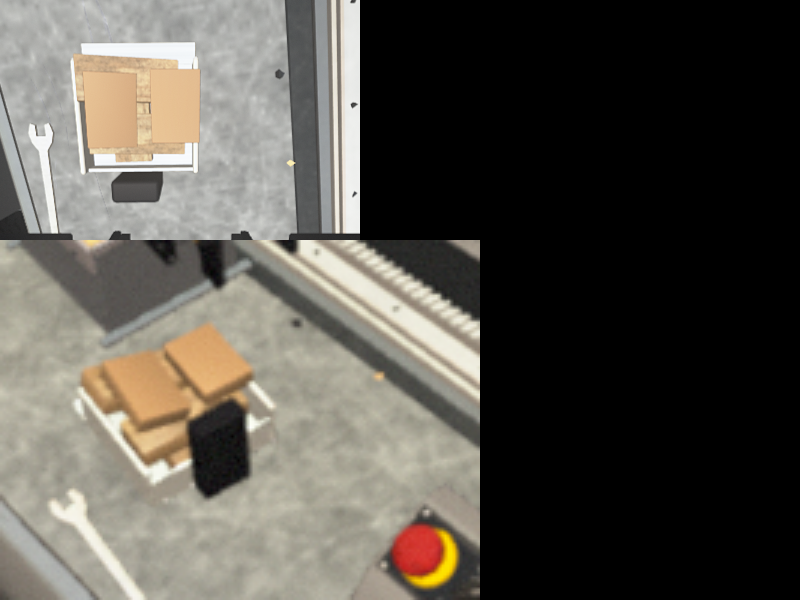

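Request:
{"name": "servo_tool", "arguments": {"rows": [-1,0,0,0,7,-1,0,0,0,7,-1,0,0,0,7,-1,0,0,0,7,-1,0,0,0,7]}}

```text
time: 34.75
position: [0.5352, -0.0215, 0.2391]
tool_rot: [0.919, 0.393, -0.0, -0.0]
ft_force: [-0.0, 0.6, -0.3]
grip_width: 0.0814
grip_force: 0.0
```

Request:
{"name": "servo_tool", "arguments": {"rows": [-1,0,0,0,7,-1,0,0,0,7,-1,0,0,0,7,-1,0,0,0,7,-1,0,0,0,7]}}

```text
time: 35.17
position: [0.5351, -0.0215, 0.2391]
tool_rot: [0.995, 0.099, -0.0, -0.0]
ft_force: [0.8, -0.0, 1.2]
grip_width: 0.0869
grip_force: 0.0
```

Request:
{"name": "servo_tool", "arguments": {"rows": [-1,0,0,0,7,-1,0,0,0,7,-1,0,0,0,2.7,-1,0.003,-0.03,0,0,-1,0.003,-0.036,0,0]}}

```text
time: 35.58
position: [0.5474, 0.0424, 0.2392]
tool_rot: [0.999, -0.046, 0.0, 0.0]
ft_force: [0.1, 0.0, -0.0]
grip_width: 0.0872
grip_force: 0.0
```

Request:
{"name": "servo_tool", "arguments": {"rows": [-1,0,-0.04,0,0,-1,0,-0.04,0,0,-1,0,-0.04,0,0,-1,0,-0.04,0,0,-1,0,-0.04,0,0]}}

```text
time: 36.0
position: [0.5643, 0.2449, 0.2391]
tool_rot: [0.999, -0.044, -0.0, 0.0]
ft_force: [1.1, -0.2, -0.3]
grip_width: 0.0868
grip_force: 0.0
```

Request:
{"name": "servo_tool", "arguments": {"rows": [-1,-0.02,-0.04,0,0,-1,0,0,0,0,-1,0,0,0,0,-1,0,0,0,0]}}

```text
time: 36.33
position: [0.5489, 0.2817, 0.239]
tool_rot: [0.999, -0.043, -0.0, 0.0]
ft_force: [-0.2, -0.0, 0.3]
grip_width: 0.0871
grip_force: 0.0
```

```bash
python3 - <<'E'
from h import *
c=wrist();png(c,'r.png')
for q in('lid_grip','hopper_lip','lid','hopper'):print(q,find(c,q))
for q in('lid_grip','lid'):
  for d in robot.outline_of(c,q)[:2]:print(q,round(d['score'],2),top(c,d['region'],.151 if 'g' in q else .117),d['region'].sum())
plan(.568,.283,.124,85)
E
```

```text
lid_grip []
hopper_lip [(0.66, [0.531, 0.286, 0.12])]
lid [(0.58, [0.614, 0.283, 0.111]), (0.55, [0.532, 0.29, 0.116])]
hopper []
lid_grip 0.9 (615, 279, 138, 143, 86) 32037
lid 0.57 (614, 279, 156, 162, 86) 31933
lid 0.35 (526, 94, 110, 169, 82) 5546
t 36.7 pos [0.5497 0.2805 0.2394] yaw -95.2 q6 112 | turn -0.2 shift [ 0.018  -0.0041  0.1154] n 2.8 w 0.087
```

Request:
{"name": "servo_tool", "arguments": {"rows": [-1,0.019,-0.002,0,-1.2,-1,0,0,0.04,0,-1,0,0,0.03,0,-1,0,0,0.025,0,-1,0,0,0,0]}}

```text
time: 37.1
position: [0.5646, 0.28, 0.1388]
tool_rot: [0.999, -0.034, -0.006, 0.002]
ft_force: [-1.0, -0.4, -0.1]
grip_width: 0.0871
grip_force: 0.0
```

Request:
{"name": "servo_tool", "arguments": {"rows": [-1,0,0,0.01,0,-1,0,0,0.01,0,1,0,0,0,0,1,0,0,0,0,1,0,0,0,0], "newtons": 12}}

```text
time: 37.52
position: [0.5692, 0.2822, 0.1255]
tool_rot: [0.999, -0.034, 0.001, -0.0]
ft_force: [0.1, 0.2, 0.3]
grip_width: 0.0742
grip_force: 0.0
```

Request:
{"name": "servo_tool", "arguments": {"rows": [1,0,0,0,0,1,0,0,0,0]}}

```text
time: 37.68
position: [0.5691, 0.2823, 0.1255]
tool_rot: [0.999, -0.034, 0.001, -0.0]
ft_force: [0.0, 0.8, 2.2]
grip_width: 0.0661
grip_force: 12.0
```

```bash
python3 - <<'E'
from h import *
plan(.569,.282,.124,86);o=robot.get_obs();print(o['grip_force'],o['ft_force'])
E
```

```text
t 37.7 pos [0.5691 0.2823 0.1255] yaw -93.8 q6 110 | turn 0.2 shift [-0.0001  0.0003  0.0015] n 0.0 w 0.066
11.99883428926114 [0.03077326 0.78497975 2.18303674]
```

Request:
{"name": "servo_tool", "arguments": {"rows": [1,0,0,-0.004,0,1,0,0,-0.004,0,1,0,0,-0.004,0,1,0,0,-0.003,0,1,0,0,0,0]}}

```text
time: 38.1
position: [0.5685, 0.282, 0.14]
tool_rot: [0.999, -0.034, 0.0, -0.0]
ft_force: [-0.9, 0.3, -2.0]
grip_width: 0.0659
grip_force: 12.0
```

```bash
python3 - <<'E'
from h import *
o=robot.get_obs();print(o['position'],o['grip_force'],o['ft_force'],o['moment'],o['grip_width'])
for n in('side','scene'):
  c=robot.camera(n)
  for q in('lid_grip','lid'):print(q,find(c,q))
png(robot.camera('side'),'s.png')
E
```

```text
[0.5684927  0.28196382 0.1400299 ] 11.99987222906202 [-0.94590025  0.34121454 -2.04996003] [-0.08036278  0.24041603  0.01656049] 0.0658581059177283
lid_grip [(0.84, [0.567, 0.282, 0.149])]
lid []
lid_grip [(0.94, [0.568, 0.28, 0.151]), (0.39, [0.612, 0.28, 0.004]), (0.32, [0.64, 0.278, 0.113])]
lid [(0.91, [0.616, 0.278, 0.124])]
```

Request:
{"name": "servo_tool", "arguments": {"rows": [1,-0.006,0,0,0,1,-0.008,0,0,0,1,-0.008,0,0,0,1,-0.008,0,0,0]}}

```text
time: 38.78
position: [0.537, 0.2839, 0.1392]
tool_rot: [0.999, -0.034, -0.001, 0.0]
ft_force: [-0.7, -0.4, -0.6]
grip_width: 0.0656
grip_force: 12.0
```

No resistance; on with it.

Request:
{"name": "servo_tool", "arguments": {"rows": [1,-0.01,0,-0.001,0,1,-0.01,0,-0.001,0,1,-0.01,0,-0.001,0,1,-0.01,0,0,0,1,-0.005,0,0,0], "newtons": 40}}

```text
time: 39.2
position: [0.4914, 0.287, 0.1424]
tool_rot: [0.999, -0.033, -0.001, 0.0]
ft_force: [-0.4, 0.9, -0.4]
grip_width: 0.0656
grip_force: 40.0
```

```bash
python3 - <<'E'
from h import *
o=robot.get_obs();print(o['position'],o['grip_force'],o['ft_force'],o['moment'],o['grip_width'])
for n in('side','scene'):
  c=robot.camera(n)
  for q in('lid_grip','lid'):print(q,find(c,q))
E
```

```text
[0.4914037  0.287027   0.14243397] 39.9998362082988 [-0.42541676  0.86356003 -0.39572412] [-0.07192254  0.24942403 -0.01044808] 0.06556025483311934
lid_grip [(0.87, [0.492, 0.288, 0.153])]
lid [(0.93, [0.536, 0.283, 0.127])]
lid_grip [(0.9, [0.491, 0.286, 0.156])]
lid [(0.7, [0.539, 0.282, 0.128]), (0.55, [0.494, 0.058, 0.014])]
```

Request:
{"name": "servo_tool", "arguments": {"rows": [1,0,0,-0.015,0,1,0,0,-0.02,0,1,-0.02,0,-0.005,-4,1,-0.03,0,0,0,1,-0.03,0,0,0]}}

```text
time: 39.92
position: [0.4146, 0.2883, 0.1829]
tool_rot: [1.0, 0.001, 0.001, -0.001]
ft_force: [-0.6, -0.6, -1.2]
grip_width: 0.0655
grip_force: 40.0
```

Request:
{"name": "servo_tool", "arguments": {"rows": [1,-0.029,-0.003,0,0,1,0,0,0.02,0,1,0,0,0.03,0,1,0,0,0.03,0,1,0,0,0.03,0]}}

```text
time: 40.33
position: [0.3859, 0.2916, 0.0718]
tool_rot: [1.0, 0.001, 0.002, -0.001]
ft_force: [-0.5, 0.4, -1.8]
grip_width: 0.0653
grip_force: 40.0
```

Request:
{"name": "servo_tool", "arguments": {"rows": [1,0,0,0.02,0,1,0,0,0.015,0,1,0,0,0.005,0,1,0,0,0,0]}}

```text
time: 40.67
position: [0.3846, 0.2908, 0.0311]
tool_rot: [1.0, 0.001, -0.001, 0.0]
ft_force: [-0.1, 0.5, -0.6]
grip_width: 0.0657
grip_force: 40.0
```

```bash
python3 - <<'E'
from h import *
plan(.382,.29,.015,90)
o=robot.get_obs();print(o['grip_force'],o['ft_force'],o['moment'])
for n in('side','scene'):
  c=robot.camera(n)
  for q in('lid_grip','lid'):print(q,find(c,q))
E
```

```text
t 40.7 pos [0.3846 0.2908 0.0311] yaw -89.9 q6 114 | turn 0.1 shift [-0.0026  0.0008  0.0161] n 0.4 w 0.066
39.99975613318384 [-0.13743122  0.53994174 -0.64217088] [-0.06462715  0.21188338 -0.00591156]
lid_grip [(0.8, [0.38, 0.293, 0.04]), (0.68, [0.5, 0.038, 0.04]), (0.5, [0.621, 0.277, -0.002])]
lid [(0.64, [0.43, 0.288, 0.019])]
lid_grip [(0.86, [0.384, 0.29, 0.042])]
lid [(0.82, [0.431, 0.289, 0.018])]
```

Lower to contact, release, rise.

Request:
{"name": "servo_tool", "arguments": {"rows": [1,-0.002,0,0.008,0,1,0,0,0.005,0,1,0,0,0.003,0,1,0,0,0,0], "newtons": 8}}

```text
time: 41.3
position: [0.3821, 0.2909, 0.0156]
tool_rot: [1.0, 0.001, -0.001, 0.0]
ft_force: [-0.2, 0.1, -1.0]
grip_width: 0.0657
grip_force: 8.0
```

Request:
{"name": "servo_tool", "arguments": {"rows": [-0.8,0,0,0,0,-0.8,0,0,0,0,-0.8,0,0,0,0,-0.8,0,0,-0.03,0,-0.8,0,0,-0.04,0]}}

```text
time: 41.72
position: [0.3804, 0.2899, 0.0844]
tool_rot: [1.0, 0.001, -0.004, 0.002]
ft_force: [0.3, 0.1, -0.1]
grip_width: 0.0778
grip_force: 0.0
```

Request:
{"name": "servo_tool", "arguments": {"rows": [-0.8,0,0,-0.04,0,-0.8,0,0,-0.04,0,-0.8,0,0,-0.04,0,-0.8,0,0,-0.03,0,-0.8,0,0,0,0]}}

```text
time: 42.13
position: [0.3864, 0.2929, 0.2428]
tool_rot: [1.0, 0.001, 0.007, -0.003]
ft_force: [0.6, 0.0, -0.0]
grip_width: 0.0784
grip_force: 0.0
```

```bash
python3 - <<'E'
from h import *
for n in('side','scene'):
  c=robot.camera(n)
  for q in('lid_grip','lid','tray_grip','tray'):print(q,find(c,q))
plan(.4935,-.0205,.2,-8.5)
E
```

```text
lid_grip [(0.88, [0.38, 0.291, 0.022])]
lid [(0.78, [0.429, 0.293, -0.002])]
tray_grip [(0.86, [0.493, -0.023, 0.068])]
tray []
lid_grip [(0.82, [0.382, 0.29, 0.027])]
lid [(0.95, [0.425, 0.287, 0.003])]
tray_grip [(0.85, [0.492, -0.022, 0.069]), (0.73, [0.551, 0.058, 0.055])]
tray [(0.81, [0.5, 0.05, -0.001])]
t 42.6 pos [0.3822 0.2908 0.2352] yaw -89.9 q6 114 | turn -81.4 shift [-0.2914  0.1561  0.0352] n 8.0 w 0.078
```

Request:
{"name": "servo_tool", "arguments": {"rows": [-0.8,0,0,0,-7,-0.8,0,0,0,-7,-0.8,0,0,0,-7,-0.8,0,0,0,-7,-0.8,0,0,0,-7]}}

```text
time: 43.05
position: [0.3824, 0.291, 0.2357]
tool_rot: [0.952, 0.305, -0.001, 0.0]
ft_force: [-0.0, 0.9, 0.2]
grip_width: 0.0786
grip_force: 0.0
```

Request:
{"name": "servo_tool", "arguments": {"rows": [-0.8,0,0,0,-7,-0.8,0,0,0,-7,-0.8,0,0,0,-7,-0.8,0,0,0,-7,-0.8,0,0,0,-7]}}

```text
time: 43.47
position: [0.3825, 0.291, 0.2357]
tool_rot: [0.817, 0.577, -0.001, -0.0]
ft_force: [-0.4, -0.1, -0.6]
grip_width: 0.0787
grip_force: 0.0
```

Request:
{"name": "servo_tool", "arguments": {"rows": [-0.8,0,0,0,-7,-0.8,0,0,0,-4.9,-0.8,-0.033,0.017,0,0,-0.8,-0.033,0.017,0,0,-0.8,-0.033,0.017,0,0]}}

```text
time: 43.88
position: [0.4193, 0.1853, 0.2358]
tool_rot: [0.754, 0.657, -0.0, -0.0]
ft_force: [0.1, 0.3, -0.3]
grip_width: 0.0782
grip_force: 0.0
```

Request:
{"name": "servo_tool", "arguments": {"rows": [-0.8,-0.033,0.017,0,0,-0.8,-0.033,0.017,0,0,-0.8,-0.033,0.017,0,0,-0.8,-0.033,0.017,0,0,-0.8,-0.033,0.017,0,0]}}

```text
time: 44.3
position: [0.4809, 0.009, 0.2359]
tool_rot: [0.755, 0.656, -0.0, -0.0]
ft_force: [0.4, 0.7, 0.5]
grip_width: 0.0784
grip_force: 0.0
```

Request:
{"name": "servo_tool", "arguments": {"rows": [-0.8,-0.03,0.017,0.02,0,-0.8,0,0,0,0,-0.8,0,0,0,0,-0.8,0,0,0,0]}}

```text
time: 44.63
position: [0.4927, -0.021, 0.2156]
tool_rot: [0.755, 0.656, -0.001, -0.001]
ft_force: [-0.6, 0.6, -0.0]
grip_width: 0.0786
grip_force: 0.0
```

```bash
python3 - <<'E'
from h import *
c=wrist();png(c,'t.png')
for q in('tray_grip','tray'):print(q,find(c,q))
for q in('tray_grip',):
  for d in robot.outline_of(c,q)[:2]:print(q,round(d['score'],2),top(c,d['region'],.095),d['region'].sum())
v=[px(c,*p,.048) for p in []]
plan(.4928,-.0215,.051,-8)
E
```

```text
tray_grip [(0.58, [0.493, -0.022, 0.071])]
tray [(0.84, [0.504, 0.054, -0.003])]
tray_grip 0.95 (501, 43, 120, 149, 82) 7289
t 44.8 pos [ 0.4931 -0.02    0.2166] yaw -7.8 q6 -7 | turn 0.2 shift [-1.500e-03 -1.000e-04  1.656e-01] n 4.0 w 0.079
```

View pics/t.png

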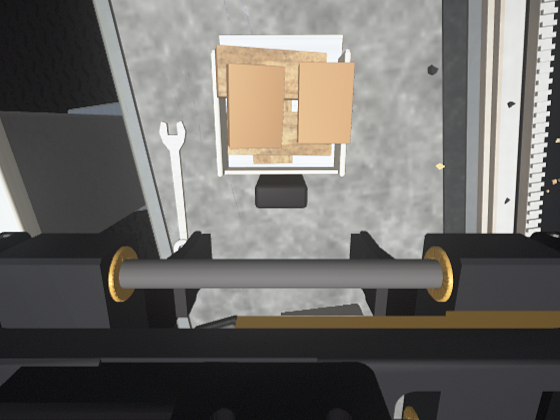

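Request:
{"name": "servo_tool", "arguments": {"rows": [-0.8,-0.0015,0,0.04,0,-0.8,0,0,0.04,0,-0.8,0,0,0.04,0,-0.8,0,0,0.03,0,-0.8,0,0,0.015,0]}}

```text
time: 45.25
position: [0.4913, -0.0213, 0.0485]
tool_rot: [0.754, 0.657, -0.001, -0.002]
ft_force: [0.1, 0.7, -0.8]
grip_width: 0.0779
grip_force: 0.0
```

Request:
{"name": "servo_tool", "arguments": {"rows": [1,0,0,0,0,1,0,0,0,0,1,0,0,0,0,1,0,0,0,0,1,0,0,0,0], "newtons": 60}}

```text
time: 45.67
position: [0.4943, -0.0229, 0.0529]
tool_rot: [0.754, 0.657, 0.001, 0.001]
ft_force: [-0.3, -0.6, 1.1]
grip_width: 0.0529
grip_force: 1.0
```

Request:
{"name": "servo_tool", "arguments": {"rows": [1,0,0,0,0,1,0,0,-0.004,0,1,0,0,-0.004,0,1,0,0,-0.004,0,1,0,0,0,0]}}

```text
time: 46.08
position: [0.4936, -0.0229, 0.064]
tool_rot: [0.754, 0.656, 0.0, 0.001]
ft_force: [0.5, -0.1, -4.5]
grip_width: 0.0496
grip_force: 60.0
```

```bash
cat >> h.py <<'E'
def chk(*qs):
    o=robot.get_obs();print(round(o['time'],2),np.round(o['position'],4),'gf',round(o['grip_force'],1),'w',round(o['grip_width'],4),np.round(o['ft_force'],1),np.round(o['moment'],2))
    for n in('side','scene'):
        c=robot.camera(n)
        for q in qs:print(n,q,find(c,q))
E
python3 - <<'E'
from h import *
chk('tray_grip','tray')
E
```

```text
46.08 [ 0.4936 -0.0229  0.064 ] gf 60.0 w 0.0496 [ 0.5 -0.1 -4.5] [-0.46  0.05 -0.01]
side tray_grip [(0.61, [0.494, -0.022, 0.079]), (0.37, [0.64, 0.277, 0.11])]
side tray []
scene tray_grip [(0.84, [0.494, -0.022, 0.079])]
scene tray [(0.78, [0.503, 0.052, 0.01]), (0.35, [0.536, 0.286, 0.114]), (0.35, [0.429, 0.289, 0.003])]
```

Request:
{"name": "servo_tool", "arguments": {"rows": [1,0,0,-0.015,0,1,0,0,-0.03,0,1,0,0,-0.035,0,1,0,0,-0.035,0,1,0,0,-0.03,-2]}}

```text
time: 46.8
position: [0.493, -0.0227, 0.21]
tool_rot: [0.743, 0.67, 0.0, 0.0]
ft_force: [0.4, -0.4, -4.9]
grip_width: 0.0496
grip_force: 60.0
```

Request:
{"name": "servo_tool", "arguments": {"rows": [1,0,0,-0.015,-2,1,0.01,0.005,-0.005,0,1,0.02,0.01,0,0,1,0.025,0.012,0,0,1,0.025,0.012,0,0]}}

```text
time: 47.22
position: [0.5371, 0.0557, 0.227]
tool_rot: [0.732, 0.681, -0.001, -0.001]
ft_force: [-0.1, 0.8, -4.9]
grip_width: 0.0494
grip_force: 60.0
```

Request:
{"name": "servo_tool", "arguments": {"rows": [1,0.025,0.012,0,0,1,0.025,0.012,0,0,1,0.025,0.012,0,0,1,0.02,0.01,0,0,1,0.015,0.006,0,0]}}

```text
time: 47.63
position: [0.5971, 0.1634, 0.2258]
tool_rot: [0.731, 0.682, -0.001, -0.001]
ft_force: [0.6, -0.4, -3.6]
grip_width: 0.0493
grip_force: 60.0
```

```bash
python3 - <<'E'
from h import *
chk('tray_grip','tray','hopper')
plan(.606,.18,.231,-4)
E
```

```text
47.63 [0.5971 0.1634 0.2258] gf 60.0 w 0.0493 [ 0.6 -0.4 -3.6] [-0.41 -0.04 -0.03]
side tray_grip [(0.64, [0.597, 0.163, 0.239])]
side tray [(0.68, [0.603, 0.241, 0.177]), (0.61, [0.637, 0.28, 0.109])]
side hopper [(0.67, [0.621, 0.28, -0.003])]
scene tray_grip [(0.69, [0.6, 0.163, 0.244])]
scene tray [(0.97, [0.599, 0.234, 0.173]), (0.49, [0.426, 0.29, 0.002])]
scene hopper [(0.56, [0.613, 0.282, 0.004]), (0.36, [0.592, 0.222, 0.214])]
t 48.0 pos [0.5964 0.1597 0.2277] yaw -4.0 q6 9 | turn -0.0 shift [ 0.0209  0.0082 -0.0033] n 0.5 w 0.049
```

Request:
{"name": "servo_tool", "arguments": {"rows": [1,0.01,0.005,-0.002,0,1,0.01,0.005,-0.002,0,1,0,0,0,0,1,0,0,0,0]}}

```text
time: 48.37
position: [0.6092, 0.1805, 0.2328]
tool_rot: [0.731, 0.683, 0.001, 0.0]
ft_force: [-1.0, -0.1, -4.9]
grip_width: 0.0498
grip_force: 60.0
```

Request:
{"name": "servo_tool", "arguments": {"rows": [1,0,0,0,0,1,0,0,0,0,1,0,0,0,0], "newtons": 35}}

```text
time: 48.62
position: [0.6082, 0.1796, 0.2322]
tool_rot: [0.731, 0.682, -0.0, -0.0]
ft_force: [0.0, 0.5, -5.7]
grip_width: 0.0502
grip_force: 35.0
```

```bash
python3 - <<'E'
from h import *
chk('tray_grip','tray')
E
```

```text
48.62 [0.6082 0.1796 0.2322] gf 35.0 w 0.0502 [ 0.   0.5 -5.7] [-0.44  0.06 -0.04]
side tray_grip [(0.57, [0.609, 0.181, 0.246])]
side tray [(0.62, [0.613, 0.258, 0.183]), (0.56, [0.62, 0.281, -0.002])]
scene tray_grip [(0.75, [0.608, 0.181, 0.248])]
scene tray [(0.83, [0.613, 0.255, 0.182])]
```

Request:
{"name": "servo_tool", "arguments": {"rows": [1,0,0,0,0,1,0,0,0,0,1,0,0,0,0], "newtons": 24}}

```text
time: 49.17
position: [0.6085, 0.1798, 0.2323]
tool_rot: [0.731, 0.682, -0.0, 0.0]
ft_force: [0.1, -0.1, -4.2]
grip_width: 0.0501
grip_force: 24.0
```

```bash
python3 - <<'E'
from h import *
chk('tray_grip','tray')
E
```

```text
49.17 [0.6085 0.1798 0.2323] gf 24.0 w 0.0501 [ 0.1 -0.1 -4.2] [-0.44  0.08  0.06]
side tray_grip [(0.61, [0.61, 0.18, 0.248])]
side tray [(0.81, [0.616, 0.256, 0.182])]
scene tray_grip [(0.73, [0.612, 0.18, 0.25]), (0.53, [0.604, 0.235, 0.221])]
scene tray [(0.87, [0.611, 0.257, 0.18])]
```

Request:
{"name": "servo_tool", "arguments": {"rows": [1,0,0,0,0,1,0,0,0,0,1,0,0,0,0], "newtons": 16}}

```text
time: 49.72
position: [0.6085, 0.1799, 0.2323]
tool_rot: [0.731, 0.682, 0.0, -0.0]
ft_force: [0.8, 0.6, -4.1]
grip_width: 0.0499
grip_force: 16.0
```

Request:
{"name": "servo_tool", "arguments": {"rows": [1,0,0,0,0,1,0,0,0,0,1,0,0,0,0], "newtons": 12}}

```text
time: 49.97
position: [0.6086, 0.1802, 0.2326]
tool_rot: [0.731, 0.682, 0.001, -0.0]
ft_force: [0.6, 1.4, -2.4]
grip_width: 0.0497
grip_force: 12.0
```

```bash
python3 - <<'E'
from h import *
chk('tray_grip','tray')
E
```

```text
49.97 [0.6086 0.1802 0.2326] gf 12.0 w 0.0497 [ 0.6  1.4 -2.4] [-0.02  0.02 -0.02]
side tray_grip [(0.7, [0.607, 0.184, 0.244])]
side tray [(0.58, [0.609, 0.193, 0.146])]
scene tray_grip [(0.69, [0.612, 0.179, 0.244]), (0.66, [0.536, 0.284, 0.117])]
scene tray [(0.64, [0.61, 0.194, 0.142])]
```

```bash
python3 - <<'E'
from h import *
chk()
for n in('scene','side'):
  c=robot.camera(n)
  for q in('scrap_0_mid','scrap_1_mid'):print(n,q,find(c,q,m=.15),find(c,q,'spot_in',m=.15))
a=robot.camera('scene')['pixels'][70:220,150:300];b=robot.camera('side')['pixels'][180:330,250:450]
o=np.zeros((600,800,3),np.uint8);o[:450,:400]=cv2.resize(a,(400,450))[:, :];o[:300,400:]=cv2.resize(b,(400,300))
cv2.imwrite('pics/u.png',o[:450,:,::-1])
E
```

```text
50.27 [0.6087 0.1798 0.2327] gf 12.0 w 0.05 [ 0.7 -0.1 -1.6] [-0.04  0.1  -0.03]
scene scrap_0_mid [(0.66, [0.64, 0.282, 0.112]), (0.51, [0.6, 0.31, 0.028])] []
scene scrap_1_mid [(0.46, [0.654, 0.346, 0.042])] []
side scrap_0_mid [] []
side scrap_1_mid [] []
```

Request:
{"name": "servo_tool", "arguments": {"rows": [1,0,0,-0.01,0,1,0,0,-0.015,0,1,0,0,-0.015,0,1,0,0,-0.01,0,1,0,0,0,0]}}

```text
time: 51.38
position: [0.61, 0.1799, 0.2854]
tool_rot: [0.731, 0.682, 0.002, 0.002]
ft_force: [-0.0, -0.7, -1.4]
grip_width: 0.0498
grip_force: 12.0
```

Request:
{"name": "servo_tool", "arguments": {"rows": [1,0,0,0,0,1,0,0,0,0], "newtons": 20}}

```text
time: 51.55
position: [0.6079, 0.1796, 0.2816]
tool_rot: [0.731, 0.682, -0.001, -0.0]
ft_force: [-0.3, -0.3, -2.9]
grip_width: 0.0502
grip_force: 20.0
```

```bash
python3 - <<'E'
from h import *
chk('tray_grip','tray')
a=robot.camera('scene')['pixels'][60:210,150:300];b=robot.camera('side')['pixels'][150:330,250:450]
o=np.zeros((450,800,3),np.uint8);o[:400,:400]=cv2.resize(a,(400,400));o[:360,400:]=cv2.resize(b,(400,360))
cv2.imwrite('pics/u.png',o[...,::-1])
E
```

```text
51.55 [0.6079 0.1796 0.2816] gf 20.0 w 0.0502 [-0.3 -0.3 -2.9] [-0.15 -0.01 -0.01]
side tray_grip [(0.73, [0.609, 0.18, 0.294])]
side tray [(0.91, [0.608, 0.194, 0.197])]
scene tray_grip [(0.94, [0.607, 0.18, 0.297])]
scene tray [(0.89, [0.609, 0.19, 0.192]), (0.59, [0.536, 0.283, 0.115])]
```

View pics/u.png

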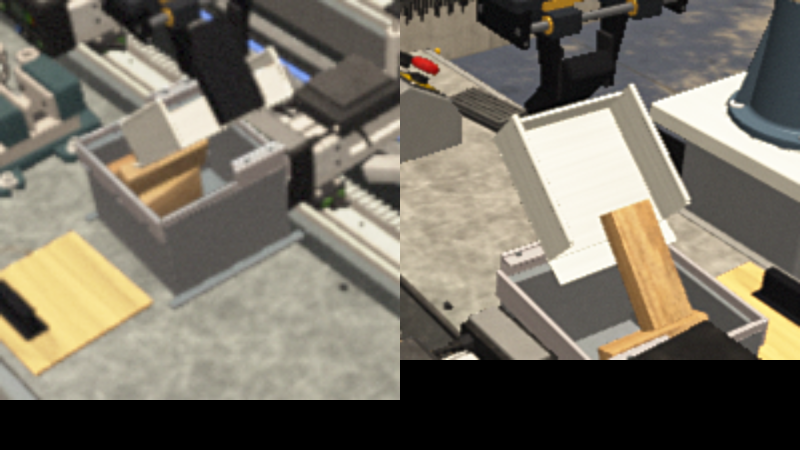

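Request:
{"name": "servo_tool", "arguments": {"rows": [1,0.008,0,0,0,1,0.012,0,0,0,1,0.012,0,0,0,1,0.012,0,0,0,1,0.012,0,0,0], "newtons": 40}}

```text
time: 52.37
position: [0.6123, 0.2377, 0.2824]
tool_rot: [0.731, 0.683, 0.0, -0.0]
ft_force: [-0.6, 0.6, -1.7]
grip_width: 0.0498
grip_force: 40.0
```

Request:
{"name": "servo_tool", "arguments": {"rows": [1,0,0,0,0,1,0,0,0,0]}}

```text
time: 52.53
position: [0.6121, 0.2369, 0.2821]
tool_rot: [0.73, 0.683, -0.0, 0.0]
ft_force: [0.1, 0.2, -1.7]
grip_width: 0.0494
grip_force: 40.0
```

```bash
python3 - <<'E'
from h import *
chk('tray_grip','tray')
for n in('scene','side'):
  c=robot.camera(n);png(c,'v_%s.png'%n);wood(c,h=.11,vmax=420,mn=60)
  for q in('scrap_0_mid','scrap_1_mid'):
    print(n,q,find(c,q,m=.15),find(c,q,'spot_in',m=.15))
E
```

```text
52.53 [0.6121 0.2369 0.2821] gf 40.0 w 0.0494 [ 0.1  0.2 -1.7] [-0.14  0.04  0.02]
side tray_grip [(0.98, [0.612, 0.236, 0.293])]
side tray []
scene tray_grip [(0.93, [0.615, 0.235, 0.297])]
scene tray [(0.91, [0.611, 0.249, 0.193])]
[234.  12.] 97 (1094, 790, 29, 144, 1)
[394.  93.] 11579 (1114, 72, 566, 580, 101)
[207.  45.] 85 (850, 650, 26, 97, 179)
[107.  52.] 301 (559, 872, 60, 189, 83)
[114.  96.] 63 (443, 600, 20, 58, 1)
[171. 109.] 174 (538, 420, 39, 78, 107)
[525. 170.] 7568 (1120, -454, 210, 471, 9)
[211. 124.] 773 (598, 266, 116, 117, 175)
[172. 172.] 1919 (388, 189, 139, 149, 90)
[162. 251.] 314 (236, -9, 22, 121, 90)
[521. 348.] 5321 (640, -665, 164, 180, 0)
[238. 335.] 139 (240, -274, 10, 59, 90)
[287. 411.] 95 (218, -431, 8, 35, 86)
scene scrap_0_mid [(0.67, [0.599, 0.314, 0.028])] [(0.64, [0.614, 0.305, 0.038])]
scene scrap_1_mid [] []
[220.  26.] 205 (-904, -3140, 241, 708, 61)
[167. 108.] 6428 (339, -1034, 537, 1616, 85)
[368.  93.] 296 (-425, -827, 178, 224, 128)
[460. 150.] 184 (-184, -128, 77, 144, 119)
[361. 160.] 188 (144, -228, 33, 182, 176)
[ 76. 189.] 1221 (929, -499, 134, 240, 78)
[127. 231.] 1620 (886, -204, 71, 235, 77)
[187. 262.] 1344 (828, -13, 75, 162, 67)
[422. 289.] 251 (501, 318, 36, 51, 1)
[455. 322.] 1085 (526, 404, 74, 104, 0)
[391. 313.] 118 (602, 334, 12, 57, 176)
[319. 396.] 418 (819, 402, 10, 106, 90)
side scrap_0_mid [] []
side scrap_1_mid [] [(0.68, [0.61, 0.259, 0.204])]
```

Request:
{"name": "servo_tool", "arguments": {"rows": [1,0,0,-0.015,0,1,0,0,-0.02,0,1,-0.02,0,-0.005,0,1,-0.03,0,0,0,1,-0.03,-0.01,0,0]}}

```text
time: 53.75
position: [0.5986, 0.1561, 0.323]
tool_rot: [0.731, 0.683, 0.001, 0.002]
ft_force: [0.8, -0.6, -1.3]
grip_width: 0.0499
grip_force: 40.0
```

Request:
{"name": "servo_tool", "arguments": {"rows": [1,-0.03,-0.02,0,0,1,-0.03,-0.02,0,0,1,-0.03,-0.02,0,0,1,-0.024,-0.02,0,0,1,0,0,0,0]}}

```text
time: 54.17
position: [0.5047, 0.0453, 0.3222]
tool_rot: [0.732, 0.681, -0.002, -0.001]
ft_force: [-1.2, 1.2, -1.3]
grip_width: 0.0498
grip_force: 40.0
```

```bash
python3 - <<'E'
from h import *
chk('tray_grip','tray')
for n in('scene','side'):
  c=robot.camera(n)
  for q in('scrap_0_mid','scrap_1_mid'):
    print(n,q,find(c,q,m=.15),find(c,q,'spot_in',m=.15))
c=wrist()
for q in('scrap_0_mid','scrap_1_mid','tray'):
    print('w',q,find(c,q,m=.15),find(c,q,'spot_in',m=.15))
E
```

```text
54.17 [0.5047 0.0453 0.3222] gf 40.0 w 0.0498 [-1.2  1.2 -1.3] [-0.12  0.07 -0.05]
side tray_grip [(0.71, [0.506, 0.047, 0.332])]
side tray [(0.6, [0.506, 0.061, 0.237])]
scene tray_grip [(0.66, [0.511, 0.05, 0.335])]
scene tray [(0.82, [0.509, 0.06, 0.233])]
scene scrap_0_mid [(0.59, [0.599, 0.314, 0.029]), (0.53, [0.668, -0.256, -0.002])] [(0.39, [0.5, 0.03, 0.299])]
scene scrap_1_mid [] []
side scrap_0_mid [] []
side scrap_1_mid [(0.17, [0.671, -0.257, 0.0])] [(0.3, [0.577, 0.221, 0.096])]
w scrap_0_mid [] []
w scrap_1_mid [] [(0.29, [0.624, 0.199, 0.05])]
w tray [(0.8, [0.511, 0.067, 0.23])] [(0.61, [0.512, 0.074, 0.243])]
```

Request:
{"name": "servo_tool", "arguments": {"rows": [1,0,0,0.03,0,1,0,0,0.04,0,1,0,0,0.04,0,1,0,0,0.04,0,1,0,0,0.02,0]}}

```text
time: 55.73
position: [0.5065, 0.0485, 0.1485]
tool_rot: [0.731, 0.682, -0.002, -0.002]
ft_force: [-1.1, 0.4, -1.6]
grip_width: 0.0497
grip_force: 40.0
```

Request:
{"name": "servo_tool", "arguments": {"rows": [1,0,0,0.01,0,1,0,0,0,0,1,0,0,0,0]}}

```text
time: 55.98
position: [0.5101, 0.0482, 0.1428]
tool_rot: [0.731, 0.682, 0.001, 0.0]
ft_force: [0.0, -0.2, -1.7]
grip_width: 0.0497
grip_force: 40.0
```

```bash
python3 - <<'E'
from h import *
chk('tray_grip','tray')
E
```

```text
55.98 [0.5101 0.0482 0.1428] gf 40.0 w 0.0497 [ 0.  -0.2 -1.7] [-0.11  0.02 -0.05]
side tray_grip [(0.77, [0.512, 0.05, 0.152]), (0.55, [0.51, 0.063, 0.056]), (0.35, [0.615, 0.327, 0.073])]
side tray [(0.85, [0.51, 0.062, 0.057]), (0.47, [0.669, -0.257, -0.0])]
scene tray_grip [(0.64, [0.509, 0.043, 0.159]), (0.52, [0.531, 0.286, 0.112])]
scene tray [(0.69, [0.571, 0.457, 0.023]), (0.59, [0.513, 0.061, 0.055])]
```

Request:
{"name": "servo_tool", "arguments": {"rows": [1,0,0,0.008,0,1,-0.002,0,0.008,0,1,-0.006,0,0.008,0,1,-0.007,0,0.008,0,1,-0.007,0,0.008,0], "newtons": 6}}

```text
time: 56.7
position: [0.5074, 0.0257, 0.1011]
tool_rot: [0.731, 0.682, -0.0, -0.0]
ft_force: [-0.2, -0.8, -0.7]
grip_width: 0.0498
grip_force: 6.0
```

```bash
python3 - <<'E'
from h import *
chk('tray_grip','tray')
E
```

```text
56.7 [0.5074 0.0257 0.1011] gf 6.0 w 0.0498 [-0.2 -0.8 -0.7] [-0.13 -0.04 -0.03]
side tray_grip [(0.97, [0.505, 0.026, 0.109])]
side tray [(0.89, [0.51, 0.074, 0.026]), (0.62, [0.67, -0.257, 0.001]), (0.58, [0.505, 0.026, 0.113])]
scene tray_grip [(0.8, [0.508, 0.029, 0.114])]
scene tray []
```

Request:
{"name": "servo_tool", "arguments": {"rows": [1,-0.005,0,0.008,0,1,-0.005,0,0.008,0,1,-0.005,0,0.008,0,1,-0.005,0,0.008,0,1,-0.003,0,0.006,0], "newtons": 5}}

```text
time: 57.42
position: [0.5059, 0.0026, 0.0632]
tool_rot: [0.731, 0.682, -0.0, -0.0]
ft_force: [0.4, -0.7, -0.4]
grip_width: 0.0501
grip_force: 5.0
```

Request:
{"name": "servo_tool", "arguments": {"rows": [1,0,0,0.002,0,1,0,0,0.002,0,1,0,0,0,0]}}

```text
time: 57.67
position: [0.5058, 0.0034, 0.0598]
tool_rot: [0.731, 0.682, -0.0, -0.0]
ft_force: [0.9, 0.0, -0.2]
grip_width: 0.0501
grip_force: 5.0
```

```bash
python3 - <<'E'
from h import *
chk('tray_grip','tray')
E
```

```text
57.67 [0.5058 0.0034 0.0598] gf 5.0 w 0.0501 [ 0.9  0.  -0.2] [-0.19  0.07  0.02]
side tray_grip [(0.63, [0.618, 0.281, -0.002]), (0.57, [0.507, 0.004, 0.07])]
side tray [(0.86, [0.513, 0.075, 0.006])]
scene tray_grip [(0.96, [0.506, 0.003, 0.074])]
scene tray [(0.79, [0.509, 0.074, 0.002])]
```

Request:
{"name": "servo_tool", "arguments": {"rows": [1,0,0,0.002,0,1,0,0,0.002,0,1,0,0,0,0]}}

```text
time: 58.22
position: [0.5062, 0.0034, 0.0561]
tool_rot: [0.731, 0.682, 0.0, 0.0]
ft_force: [-0.1, 0.3, -0.7]
grip_width: 0.0497
grip_force: 5.0
```

Request:
{"name": "servo_tool", "arguments": {"rows": [-0.8,0,0,0,0,-0.8,0,0,0,0,-0.8,0,0,0,0,-0.8,0,0,0,0,-0.8,0,0,-0.03,0]}}

```text
time: 58.63
position: [0.5027, 0.004, 0.0826]
tool_rot: [0.731, 0.682, -0.003, -0.004]
ft_force: [-0.3, 0.2, -1.0]
grip_width: 0.0742
grip_force: 0.0
```

Request:
{"name": "servo_tool", "arguments": {"rows": [-0.8,0,0,-0.04,0,-0.8,0,0,-0.04,0,-0.8,0,0,-0.04,0,-0.8,0,0,-0.04,0,-0.8,0,0,-0.03,0]}}

```text
time: 59.05
position: [0.5066, 0.0034, 0.2799]
tool_rot: [0.731, 0.682, 0.001, 0.002]
ft_force: [0.7, -0.3, -0.2]
grip_width: 0.0781
grip_force: 0.0
```

Request:
{"name": "servo_tool", "arguments": {"rows": [-0.8,0.03,0.01,-0.02,0,-0.8,0.03,0.01,0,0,-0.8,0.03,0.01,0,0,-0.8,0.03,0.01,0,0,-0.8,0,0,0,0]}}

```text
time: 59.47
position: [0.5558, 0.1249, 0.2966]
tool_rot: [0.73, 0.684, 0.002, -0.0]
ft_force: [0.4, -0.5, -0.8]
grip_width: 0.0783
grip_force: 0.0
```

```bash
cat >w.py <<'E'
from h import *
chk('tray_grip','tray')
c=wrist();png(c,'x.png');np.save('W.npy',c['W'])
for q in('hopper_lip','hopper','scrap_0_mid','scrap_1_mid'):print(q,find(c,q,m=.15),find(c,q,'spot_in',m=.15))
wood(c,h=.06,vmax=235,mn=80);wood(c,h=.11,vmax=235,mn=80)
E
python3 w.py
```

```text
59.47 [0.5558 0.1249 0.2966] gf 0.0 w 0.0783 [ 0.4 -0.5 -0.8] [-0.13  0.05 -0.  ]
side tray_grip [(0.6, [0.506, 0.002, 0.068])]
side tray [(0.72, [0.513, 0.078, 0.003])]
scene tray_grip [(0.71, [0.51, 0.001, 0.069]), (0.54, [0.599, 0.315, 0.028])]
scene tray [(0.57, [0.51, 0.076, -0.001])]
hopper_lip [(0.63, [0.53, 0.286, 0.118])] [(0.65, [0.633, 0.25, 0.003])]
hopper [(0.4, [0.506, 0.004, 0.07])] [(0.91, [0.635, 0.248, 0.008])]
scrap_0_mid [(0.9, [0.604, 0.314, 0.027])] [(0.85, [0.593, 0.306, 0.049]), (0.25, [0.511, 0.087, 0.003])]
scrap_1_mid [(0.48, [0.426, 0.294, 0.001]), (0.28, [0.633, 0.273, 0.112])] []
[183.  56.] 11497 (443, 271, 128, 138, 0)
[308.  13.] 2390 (608, 310, 34, 119, 7)
[539. 223.] 819 (895, 31, 34, 60, 7)
[183.  56.] 11497 (458, 261, 112, 120, 0)
[308.  13.] 2390 (602, 295, 30, 104, 7)
[539. 223.] 819 (853, 51, 30, 53, 7)
```

Request:
{"name": "servo_tool", "arguments": {"rows": [-0.8,0.035,0.01,-0.01,0,-0.8,0.035,0.01,-0.01,0,-0.8,0.035,0.01,-0.01,0,-0.8,0,0,0,0,-0.8,0,0,0,0]}}

```text
time: 60.63
position: [0.5919, 0.2248, 0.3266]
tool_rot: [0.73, 0.683, 0.0, 0.0]
ft_force: [0.0, -0.1, -0.2]
grip_width: 0.0784
grip_force: 0.0
```

```bash
python3 w.py; python3 - <<'E'
from h import *
c=wrist()
for q in('scrap_0_mid','scrap_1_mid'):
  for d in robot.outline_of(c,q):
    if d['score']>.15: v,u=np.nonzero(d['region']);print(q,round(d['score'],2),len(u),u.min(),u.max(),v.min(),v.max())
s=robot.camera('scene');i=s['pixels'][90:175:5,170:275:6]
hs=cv2.cvtColor(np.ascontiguousarray(s['pixels']),cv2.COLOR_RGB2HSV)
m=(hs[...,0]>6)&(hs[...,0]<26)&(hs[...,1]>65)&(hs[...,2]>70)
for r in m[85:180:3,160:280:2]: print(''.join('#' if x else '.' for x in r))
E
```

```text
60.63 [0.5919 0.2248 0.3266] gf 0.0 w 0.0784 [ 0.  -0.1 -0.2] [-0.14  0.06  0.03]
side tray_grip [(0.97, [0.507, 0.001, 0.068])]
side tray [(0.92, [0.512, 0.076, 0.005]), (0.71, [0.506, 0.004, 0.064])]
scene tray_grip [(0.86, [0.506, 0.005, 0.071])]
scene tray [(0.6, [0.509, 0.076, -0.001])]
hopper_lip [(0.97, [0.53, 0.29, 0.116]), (0.38, [0.633, 0.278, 0.111])] [(0.51, [0.43, 0.3, 0.007])]
hopper [(0.64, [0.615, 0.279, 0.004])] [(0.69, [0.631, 0.268, 0.08])]
scrap_0_mid [(0.84, [0.6, 0.318, 0.026])] [(0.92, [0.584, 0.306, 0.049])]
scrap_1_mid [] [(0.68, [0.644, 0.34, 0.08])]
[264.  15.] 1307 (583, 424, 42, 58, 124)
[288.  88.] 3933 (611, 327, 63, 130, 176)
[204. 122.] 2752 (494, 291, 38, 143, 92)
[153. 124.] 5417 (424, 291, 93, 143, 90)
[264.  15.] 1307 (585, 409, 37, 51, 124)
[288.  88.] 3933 (609, 323, 56, 115, 176)
[204. 122.] 2752 (505, 291, 33, 126, 92)
[153. 124.] 5417 (444, 291, 82, 126, 90)
scrap_0_mid 0.85 788 244 319 102 119
scrap_1_mid 0.61 619 296 340 68 82
............................................................
......................................................
[... 1136 characters left out ...]
.............................
.......###..................................................
....########................................................
.#############..............................................
################............................................
#################...........................................
###################.........................................
#####################.......................................
######################......................................
########################....................................
.######################.....................................
..###################.......................................
```

Request:
{"name": "servo_tool", "arguments": {"rows": [-0.8,0.035,0,0,0,-0.8,0.035,0,0,0,-0.8,0.035,0,0,0,-0.8,0,0,0,0,-0.8,0,0,0,0]}}

```text
time: 62.0
position: [0.5982, 0.3296, 0.3257]
tool_rot: [0.73, 0.683, -0.0, 0.0]
ft_force: [-0.0, -0.3, 0.2]
grip_width: 0.0783
grip_force: 0.0
```

```bash
python3 - <<'E'
from h import *
c=wrist();png(c,'y.png')
for q in('scrap_0_mid','scrap_1_mid','hopper'):print(q,find(c,q,m=.15),find(c,q,'spot_in',m=.15))
wood(c,h=.018,vmax=240,mn=80)
hs=cv2.cvtColor(np.ascontiguousarray(c['pixels']),cv2.COLOR_RGB2HSV)
m=(hs[...,0]>6)&(hs[...,0]<26)&(hs[...,1]>65)&(hs[...,2]>70)
for r in m[0:240:8,120:440:4]: print(''.join('#' if x else '.' for x in r))
s=robot.camera('scene')
print([px(s,172,120,h) for h in(.01,.018,.06,.11)])
for q in('scrap_0_mid','scrap_1_mid'):print(q,find(s,q,m=.1),find(s,q,'spot_in',m=.1))
o=robot.get_obs();print(o['position'],np.degrees(o['q'][[0,5]]))
E
```

```text
scrap_0_mid [(0.57, [0.601, 0.314, 0.025])] [(0.57, [0.563, 0.308, 0.049])]
scrap_1_mid [] [(0.83, [0.64, 0.338, 0.082])]
hopper [(0.59, [0.616, 0.279, 0.0])] [(0.55, [0.43, 0.301, 0.009])]
[253.  80.] 2641 (566, 457, 46, 114, 125)
[209. 194.] 2082 (485, 294, 43, 157, 91)
[178. 198.] 1827 (432, 294, 40, 157, 88)
[144. 191.] 2188 (386, 294, 61, 158, 90)
[288. 174.] 2561 (611, 316, 56, 142, 176)
.##.............................................................................
................................................................................
................................................................................
................................................................................
............................................................................#...
.............................##.................................................
...........................######...............................................
........................#.########..............................................
.........................#.#########...................
[... 1271 characters left out ...]
...###............................................
...#......#..#####..#####.......................................................
...#......#.######..######......................................................
...##.....#.#.####..#######.....................................................
....#...###.######...#######....................................................
....#######..######.########....................................................
[[0.564, 0.491], [0.56, 0.481], [0.537, 0.429], [0.511, 0.368]]
scrap_0_mid [(0.55, [0.604, 0.315, 0.029])] [(0.69, [0.613, 0.306, 0.04])]
scrap_1_mid [(0.3, [0.508, 0.003, 0.07])] []
[0.59874515 0.32743999 0.32642101] [19.31347956 23.2950122 ]
```

```bash
python3 - <<'E'
from h import *
c=cv2.imread('pics/c.png')[...,::-1]
cam=robot.camera('wrist');T=np.eye(4);T[:3,:3]=R.from_quat([.048,.999,.001,.001]).as_matrix();T[:3,3]=[.4225,.3533,.3375]
C=dict(W=T@cam['mount'],intrinsics=cam['intrinsics'])
for p in [(383,168),(383,215),(392,240),(363,190),(363,215),(392,250),(460,215),(405,133)]: print(p,[px(C,*p,h) for h in(0,.04,.08)])
# current view, teal
y=np.ascontiguousarray(cam['pixels']);hs=cv2.cvtColor(y,cv2.COLOR_RGB2HSV)
m=(hs[...,0]>75)&(hs[...,0]<105)&(hs[...,1]>70)
w=(hs[...,0]>6)&(hs[...,0]<26)&(hs[...,1]>65)&(hs[...,2]>70)
for a,b in zip(m[0:160:6,60:440:5],w[0:160:6,60:440:5]): print(''.join('V' if x else '#' if z else '.' for x,z in zip(a,b)))
cam['W']=wrist()['W']
v,u=np.nonzero(w[20:130,180:340]);print([px(cam,u_+180,v_+20,.022) for u_,v_ in[(u[np.argmin(v)],v.min()),(u[np.argmax(v)],v.max()),(u.min(),v[np.argmin(u)]),(u.max(),v[np.argmax(u)])]])
E
```

```text
(383, 168) [[0.443, 0.519], [0.436, 0.506], [0.429, 0.494]]
(383, 215) [[0.524, 0.518], [0.51, 0.506], [0.496, 0.493]]
(392, 240) [[0.571, 0.534], [0.553, 0.52], [0.536, 0.506]]
(363, 190) [[0.477, 0.486], [0.467, 0.476], [0.457, 0.466]]
(363, 215) [[0.521, 0.485], [0.507, 0.475], [0.494, 0.465]]
(392, 250) [[0.59, 0.534], [0.571, 0.52], [0.552, 0.506]]
(460, 215) [[0.536, 0.648], [0.522, 0.625], [0.507, 0.602]]
(405, 133) [[0.391, 0.554], [0.388, 0.539], [0.385, 0.523]]
.............#..............................................................
............................................................................
............................................................................
............................................................................
............................................................................
........................................................................#...
...................................##.......................................
..................................###...........#...........................
........
[... 815 characters left out ...]
.......................
........................................###.................................
.........................................#..................................
............................................................................
............................................................................
............................................................................
...........................####.............................................
............########.####.#.###.............................................
............########.####..####......########...####........................
[[0.553, 0.515], [0.581, 0.4], [0.517, 0.49], [0.64, 0.499]]
```

Request:
{"name": "servo_tool", "arguments": {"rows": [-1,0,0,0,-7,-1,0,0,0,-7,-1,0,0,0,-5,-1,0.03,0.001,0,0,-1,0.035,0.001,0,0]}}

```text
time: 63.12
position: [0.5848, 0.3895, 0.3265]
tool_rot: [0.61, 0.792, -0.0, 0.0]
ft_force: [-0.2, 0.7, 0.0]
grip_width: 0.0866
grip_force: 0.0
```

Request:
{"name": "servo_tool", "arguments": {"rows": [-1,0.035,0.001,0.02,0,-1,0.025,0.001,0.03,0,-1,0,0,0.03,0,-1,0,0,0.02,0,-1,0,0,0,0]}}

```text
time: 63.53
position: [0.5664, 0.4486, 0.2198]
tool_rot: [0.608, 0.794, -0.006, -0.002]
ft_force: [-1.1, -0.1, -1.2]
grip_width: 0.0868
grip_force: 0.0
```

Request:
{"name": "servo_tool", "arguments": {"rows": [-1,0,0,0,0,-1,0,0,0,0,-1,0,0,0,0]}}

```text
time: 63.78
position: [0.5716, 0.45, 0.229]
tool_rot: [0.609, 0.793, 0.002, 0.001]
ft_force: [0.4, 0.1, -0.0]
grip_width: 0.0871
grip_force: 0.0
```

```bash
python3 - <<'E'
from h import *
c=wrist();wood(c,h=.022,vmax=238);scraps(c,.15,.022)
for q in('scrap_0_mid','scrap_1_mid'):print(q,find(c,q,m=.15),find(c,q,'spot_in',m=.15))
hs=cv2.cvtColor(np.ascontiguousarray(c['pixels']),cv2.COLOR_RGB2HSV)
w=(hs[...,0]>6)&(hs[...,0]<26)&(hs[...,1]>65)&(hs[...,2]>70)
for b in w[100:250:5,180:380:3]: print(''.join('#' if z else '.' for z in b))
plan(.571,.45,.008,15)
E
```

```text
[163.  47.] 152 (410, 560, 12, 16, 100)
[279. 176.] 3059 (568, 456, 47, 111, 125)
[119. 220.] 1989 (389, 339, 62, 80, 90)
[156. 235.] 1115 (440, 341, 34, 76, 88)
[182. 226.] 168 (469, 362, 10, 34, 91)
[200. 227.] 333 (488, 363, 24, 33, 89)
scrap_1_mid 0.69 (640, 304, 167, 225, 177) 5318
scrap_0_mid [] [(0.46, [0.555, 0.302, 0.049])]
scrap_1_mid [] [(0.52, [0.633, 0.332, 0.08])]
...................................................................
...................................................................
...................................................................
...................................................................
...................................................................
.................................#.................................
............................#######................................
........................###########................................
.........................#########.#...............................
.......................#..#########................................
.........................#..#########..
[... 723 characters left out ...]
.................#############.......................
...............................#############.......................
.###............................#######............................
###.#######......................#.................................
###.######.........................................................
##########.#.......................................................
##......#..#.......................................................
........#..........................................................
........#.#........................................................
t 64.1 pos [0.5703 0.4495 0.2269] yaw 15.0 q6 14 | turn 0.0 shift [0.0003 0.0008 0.2189] n 5.2 w 0.087
```

Request:
{"name": "servo_tool", "arguments": {"rows": [-1,0,0.001,0.035,0,-1,0,0,0.035,0,-1,0,0,0.03,0,-1,0,0,0.02,0,-1,0,0,0,0]}}

```text
time: 64.55
position: [0.5675, 0.4476, 0.1003]
tool_rot: [0.608, 0.794, -0.005, -0.002]
ft_force: [-1.6, -0.3, -1.7]
grip_width: 0.0871
grip_force: 0.0
```

Request:
{"name": "servo_tool", "arguments": {"rows": [-1,0,0,0.02,0,-1,0,0,0.02,0,-1,0,0,0.02,0,-1,0,0,0.015,0,-1,0,0,0,0]}}

```text
time: 64.97
position: [0.5695, 0.4489, 0.0288]
tool_rot: [0.608, 0.794, -0.002, -0.001]
ft_force: [-0.4, 0.7, -0.4]
grip_width: 0.0867
grip_force: 0.0
```

Request:
{"name": "servo_tool", "arguments": {"rows": [-1,0,0,0.012,0,-1,0,0,0.009,0,1,0,0,0,0,1,0,0,0,0,1,0,0,0,0], "newtons": 30}}

```text
time: 65.38
position: [0.5715, 0.4501, 0.011]
tool_rot: [0.608, 0.794, 0.001, 0.0]
ft_force: [0.2, 0.4, -0.1]
grip_width: 0.0743
grip_force: 0.0
```

Request:
{"name": "servo_tool", "arguments": {"rows": [1,0,0,0,0,1,0,0,0,0,1,0,0,0,0,1,0,0,0,0,1,0,0,0,0]}}

```text
time: 65.8
position: [0.5713, 0.4501, 0.0109]
tool_rot: [0.608, 0.794, 0.0, 0.0]
ft_force: [-0.2, 0.5, 1.4]
grip_width: 0.0491
grip_force: 26.9
```

Request:
{"name": "servo_tool", "arguments": {"rows": [1,0,0,0,0,1,0,0,-0.01,0,1,0,0,-0.025,0,1,0,0,-0.03,0,1,0,0,-0.04,0]}}

```text
time: 66.22
position: [0.5688, 0.4484, 0.1133]
tool_rot: [0.609, 0.794, -0.003, -0.001]
ft_force: [0.3, 0.1, -0.9]
grip_width: 0.0496
grip_force: 26.6
```

Request:
{"name": "servo_tool", "arguments": {"rows": [1,0,0,-0.04,0,1,0,0,-0.04,0,1,0,0,-0.04,0,1,0,0,-0.02,0,1,0,0,0,-7]}}

```text
time: 66.63
position: [0.5739, 0.4516, 0.264]
tool_rot: [0.558, 0.83, 0.006, 0.003]
ft_force: [0.8, 0.7, -0.2]
grip_width: 0.0496
grip_force: 26.6
```

Request:
{"name": "servo_tool", "arguments": {"rows": [1,0,0,0,-7,1,0,0,0,-7,1,0,0,0,-7,1,0,0,0,-7,1,0,0,0,-7]}}

```text
time: 67.05
position: [0.5706, 0.4495, 0.2555]
tool_rot: [0.281, 0.96, -0.0, -0.0]
ft_force: [-0.2, 0.5, -1.0]
grip_width: 0.0497
grip_force: 26.6
```

Request:
{"name": "servo_tool", "arguments": {"rows": [1,0,0,0,-7,1,0,0,0,-7,1,0,0,0,-7,1,0,0,0,-7,1,0,0,0,-1]}}

```text
time: 67.47
position: [0.5707, 0.4495, 0.2554]
tool_rot: [0.033, 0.999, -0.0, -0.0]
ft_force: [0.1, -0.2, -1.0]
grip_width: 0.0496
grip_force: 26.6
```

```bash
python3 - <<'E'
from h import *
plan(.611,.25,.2,86);chk('scrap_0_mid','scrap_1_mid')
c=wrist();wood(c,h=.03,vmax=238)
E
```

```text
t 67.5 pos [0.5707 0.4495 0.2554] yaw 86.2 q6 -57 | turn 0.2 shift [-0.0541 -0.1962  0.0554] n 5.1 w 0.05
67.47 [0.5707 0.4495 0.2554] gf 26.6 w 0.0496 [ 0.1 -0.2 -1. ] [0.05 0.01 0.02]
side scrap_0_mid []
side scrap_1_mid [(0.57, [0.537, 0.289, 0.116])]
scene scrap_0_mid [(0.53, [0.6, 0.318, 0.029])]
scene scrap_1_mid [(0.65, [0.509, 0.077, -0.004])]
[139.  49.] 10028 (409, 301, 100, 153, 90)
[378.  42.] 217 (421, 571, 12, 29, 89)
[516.  95.] 519 (490, 736, 15, 63, 4)
[149. 114.] 4194 (483, 301, 43, 153, 90)
[263. 200.] 11135 (609, 424, 127, 176, 10)
[177. 224.] 2773 (647, 307, 46, 182, 174)
```

Request:
{"name": "servo_tool", "arguments": {"rows": [1,-0.009,-0.033,0,0,1,-0.009,-0.033,0,0,1,-0.009,-0.033,0,0,1,-0.009,-0.033,0,0,1,-0.009,-0.033,0,0]}}

```text
time: 68.23
position: [0.6046, 0.2808, 0.2554]
tool_rot: [0.035, 0.999, 0.0, 0.0]
ft_force: [0.5, -0.3, -0.3]
grip_width: 0.0494
grip_force: 26.6
```

Request:
{"name": "servo_tool", "arguments": {"rows": [1,-0.009,-0.031,0.02,0,1,0,0,0.02,0,1,0,0,0,0,1,0,0,0,0,1,0,0,0,0]}}

```text
time: 68.65
position: [0.6118, 0.2516, 0.2162]
tool_rot: [0.034, 0.999, 0.0, 0.001]
ft_force: [1.2, 0.1, -0.5]
grip_width: 0.049
grip_force: 26.6
```

```bash
python3 - <<'E'
from h import *
plan(.611,.25,.1,86)
c=wrist()
print(find(c,'hopper_lip'),find(c,'hopper'),[px(c,280,v,.2) for v in(230,)])
hs=cv2.cvtColor(np.ascontiguousarray(c['pixels']),cv2.COLOR_RGB2HSV)
w=(hs[...,0]>6)&(hs[...,0]<26)&(hs[...,1]>65)&(hs[...,2]>70)
for b in w[110:330:7,100:460:5]: print(''.join('#' if z else '.' for z in b))
E
```

```text
t 68.7 pos [0.6118 0.2516 0.2162] yaw 86.1 q6 -73 | turn 0.1 shift [ 0.0007 -0.0016  0.1162] n 2.8 w 0.049
[(0.65, [0.532, 0.288, 0.116])] [(0.7, [0.619, 0.281, 0.0])] [[0.605, 0.251]]
........................................................................
........................................................................
..............................................###..########.............
......................................#.....#####..########.............
.................................#######....##############..............
...........................#############....##############..............
......................##################.....#############..............
.....................###.################....#############..............
....................#####################....#############..............
.....................####################....#############..............
.....................#####################....#########.................
......................####################....#########.................
......................#################
[... 720 characters left out ...]
.............................#.............
.............##...........................................##............
.............##...........................................#.............
.............##...........................................##............
.............####............##################.........####............
..............##..............#################..........##.............
..............................#################.........................
...............................#################..........##############
................########################################################
...............#########################################################
```

Request:
{"name": "servo_tool", "arguments": {"rows": [1,0,0.003,0.03,0,1,0,0,0.03,0,1,0,0,0.03,0,1,0,0,0.015,0,1,0,0,0,0]}}

```text
time: 69.22
position: [0.6088, 0.2539, 0.1067]
tool_rot: [0.034, 0.999, -0.001, -0.004]
ft_force: [-0.7, 0.3, -1.3]
grip_width: 0.0497
grip_force: 26.6
```

Request:
{"name": "servo_tool", "arguments": {"rows": [-0.25,0,0,0,0,-0.25,0,0,0,0,-0.25,0,0,0,0,-0.25,0,0,0,0,-0.25,0,0,-0.02,0]}}

```text
time: 69.63
position: [0.6096, 0.253, 0.1283]
tool_rot: [0.035, 0.999, -0.001, -0.003]
ft_force: [-1.1, -0.2, -0.5]
grip_width: 0.0541
grip_force: 0.0
```

Request:
{"name": "servo_tool", "arguments": {"rows": [-0.25,0,0,-0.03,0,-0.25,0,0,-0.04,0,-0.25,0,0,-0.04,0,-0.25,0.02,0,-0.03,0,-0.25,0.03,0,-0.03,0]}}

```text
time: 70.05
position: [0.5648, 0.2567, 0.3034]
tool_rot: [0.035, 0.999, 0.001, 0.003]
ft_force: [-0.1, 0.5, -0.6]
grip_width: 0.0547
grip_force: 0.0
```

Request:
{"name": "servo_tool", "arguments": {"rows": [-0.25,0.02,0,0,0,-0.25,0,0,0,0,-0.25,0,0,0,0,-0.25,0,0,0,0]}}

```text
time: 70.38
position: [0.5429, 0.2582, 0.3001]
tool_rot: [0.035, 0.999, 0.0, 0.001]
ft_force: [0.3, 0.7, 0.4]
grip_width: 0.0544
grip_force: 0.0
```

```bash
python3 - <<'E'
from h import *
chk('scrap_0_mid','scrap_1_mid','lid','lid_grip','tray_grip','tray')
c=wrist();png(c,'z.png')
for q in('scrap_0_mid','scrap_1_mid'):
    print(q,find(c,q,m=.15),find(c,q,'spot_in',m=.15))
wood(c,h=.02,vmax=238)
hs=cv2.cvtColor(np.ascontiguousarray(c['pixels']),cv2.COLOR_RGB2HSV)
w=(hs[...,0]>6)&(hs[...,0]<26)&(hs[...,1]>65)&(hs[...,2]>70)
for b in w[0:240:6,80:480:5]: print(''.join('#' if z else '.' for z in b))
E
```

```text
70.38 [0.5429 0.2582 0.3001] gf 0.0 w 0.0544 [0.3 0.7 0.4] [ 0.01 -0.01  0.01]
side scrap_0_mid [(0.42, [0.533, 0.29, 0.114])]
side scrap_1_mid []
side lid [(0.82, [0.426, 0.291, 0.005]), (0.53, [0.634, 0.278, 0.109])]
side lid_grip [(0.94, [0.38, 0.29, 0.024])]
side tray_grip [(0.75, [0.503, 0.001, 0.069])]
side tray [(0.88, [0.512, 0.076, 0.004])]
scene scrap_0_mid [(0.54, [0.598, 0.316, 0.028])]
scene scrap_1_mid [(0.47, [0.51, -0.0, 0.071])]
scene lid [(0.8, [0.429, 0.29, 0.001])]
scene lid_grip [(0.77, [0.38, 0.289, 0.027])]
scene tray_grip [(0.63, [0.505, 0.001, 0.07])]
scene tray [(0.56, [0.511, 0.076, -0.001])]
scrap_0_mid [(0.85, [0.606, 0.315, 0.025])] [(0.61, [0.588, 0.306, 0.049])]
scrap_1_mid [(0.52, [0.643, 0.336, 0.044])] [(0.63, [0.617, 0.347, 0.078])]
[299.  86.] 12511 (429, 290, 151, 157, 90)
[282. 218.] 1998 (612, 255, 45, 111, 1)
[336. 210.] 2518 (623, 333, 74, 120, 176)
................................................................................
................................................................................
..................................
[... 2343 characters left out ...]
...........####...###########.......................
.....................................######....##########.......................
.....................................#######...##########.......................
......................................######...#########........................
......................................######...#########........................
......................................######....########........................
......................................######....######..................#.......
......................................######....#######.........................
......................................######....##....##........................
```

Request:
{"name": "servo_tool", "arguments": {"rows": [-0.25,-0.03,0.02,0,0,-0.25,-0.03,0.02,0,0,-0.25,-0.02,0.02,0,0,-0.25,0,0,0,0,-0.25,0,0,0,0]}}

```text
time: 71.75
position: [0.6267, 0.3133, 0.2986]
tool_rot: [0.034, 0.999, -0.0, -0.001]
ft_force: [1.0, -0.4, -0.1]
grip_width: 0.0544
grip_force: 0.0
```

```bash
cat > k.py <<'E'
from h import *
m=cv2.imread('pics/m.png')[...,::-1]
print('S',m[240:250,260:300].reshape(-1,3).mean(0),'L',m[140:190,235:265].reshape(-1,3).mean(0))
def lab(p):
    hs=cv2.cvtColor(np.ascontiguousarray(p),cv2.COLOR_RGB2HSV).astype(int)
    w=(hs[...,0]>4)&(hs[...,0]<28)&(hs[...,1]>55)&(hs[...,2]>35)
    return w,hs
t=cv2.imread('pics/t.png')[...,::-1];w,hs=lab(t)
print('S hs',np.median(hs[70:140,235:280].reshape(-1,3),0),np.median(hs[70:130,305:345].reshape(-1,3),0),'L',np.median(hs[50:62,225:320].reshape(-1,3),0))
c=wrist();w,hs=lab(c['pixels'])
b=cv2.medianBlur(np.ascontiguousarray(c['pixels']),5);w,hs=lab(b)
print([px(c,u,v,.03) for u,v in((200,100),(400,100),(200,230),(400,230))])
for v in range(90,240,4): print(''.join(('S' if hs[v,u,0]<=13 else 'L') if w[v,u] else '.' for u in range(200,430,3)))
s=robot.camera('scene');a=cv2.imread('pics/a.png')[...,::-1]
w1,h1=lab(s['pixels']);w0,_=lab(a);d=cv2.morphologyEx((w1&~w0).astype(np.uint8),cv2.MORPH_OPEN,np.ones((3,3)))
n,l,st_,ce=cv2.connectedComponentsWithStats(d)
print('scene new',[(np.round(ce[i]).tolist(),int(st_[i,4])) for i in range(1,n) if st_[i,4]>25])
s=robot.camera('side');a=cv2.imread('pics/b.png')[...,::-1]
w1,h1=lab(s['pixels']);w0,_=lab(a);d=cv2.morphologyEx((w1&~w0).astype(np.uint8),cv2.MORPH_OPEN,np.ones((3,3)))
n,l,st_,ce=cv2.connectedComponentsWithStats(d)
print('side new',[(np.round(ce[i]).tolist(),int(st_[i,4])) for i in range(1,n) if st_[i,4]>25])
E
python3 k.py
```

```text
S [226.6925 186.27   140.0675] L [225.66533333 200.072      159.00066667]
S hs [ 15.  97. 221.] [ 16.  95. 228.] L [ 16.  82. 207.]
[[0.522, 0.213], [0.54, 0.478], [0.703, 0.189], [0.723, 0.484]]
.............................................................................
.............................................................................
.........................................................................L...
.............................................................................
.............................................................................
.............................................................................
...................................LLS.......................................
.......................LLLLS......LLLLL......................................
.......................LLLLL.....LLLLLL......................................
.......LLLLLLLLLL......LLLLLLLLLLLLLLLL......................................
.......LLLLLLLLLL......LLLLLLLLLLLLLLLL......................................
.......LLLLLLLLLLL.....SLLLLLLLLLLLLLLL.......
[... 1562 characters left out ...]
.............................
.............................................................................
.............................................................................
.............................................................................
............................................S................................
.............................................................................
.............................................................................
scene new [([204.0, 121.0], 130), ([171.0, 173.0], 1967)]
side new [([400.0, 95.0], 374), ([378.0, 161.0], 131), ([361.0, 164.0], 54), ([415.0, 163.0], 63), ([404.0, 187.0], 67), ([447.0, 315.0], 1519)]
```

```bash
python3 -c "
from rig import robot
print(robot.hand_in())"
```

```text
the job is handed in; nothing more can be done
None
```

I handed the job in at about 72 s. All five offcuts read as inside the hopper, the lid is flat on the worktop and the empty tray is upright; one offcut landed outside during the pour and I put it in by hand, and the hand-in returned no verdict.

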